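# Take the nested glaze strainer apart for washing-up

## Task

Take the glaze strainer apart for washing-up, in the reverse order of its assembly: first the lid, then the press, then the strainer basket, each set down right way up and flat on the wash-up tray, side by side, before the next one is lifted out. Then take the wooden paddle from its block and stand it blade down in the empty jug so that its handle leans in the jug's pouring lip. Leave the jug standing where it is and leave everything else undisturbed.

Things in the scene. Friction and masses are not known exactly. Their poses are not given: they have to be found in the camera images.
- jug: Steel jug, 115 mm tall, 100 mm outside and 92 mm inside diameter, 0.9 kg, loose. Origin: centre of its underside; inner floor 5 mm higher. +x points to its pouring lip (a gap in the rim 25 mm wide, 10 mm deep, with a spout reaching 65 mm from the axis); loop handle on -x, reaching 98 mm. The strainer hangs on its rim; the press stands in the strainer, the lid on top.
- strainer_center (a point): Perforated aluminium strainer basket, 86 mm outside, 76 mm inside diameter, 106 mm tall over its ears, about 0.2 kg. The point is on its axis, 53 mm above its underside; z up. A flange of 56 mm radius, its top 13 mm above the point, hangs on the jug's rim with about 4 mm side play. It starts turned up to 0.4 rad either way from the jug's x. Its ears are at +y and -y.
- strainer_ear (a point): Middle of the strainer's +y ear: an upright tab 10 mm thick (along y), 30 mm wide (along x), 44 mm tall, 22 mm of which is above this point; 61 mm from the strainer's axis, 31 mm above strainer_center. An identical ear stands opposite at -y. The lower 4 mm of the ear are beside the flange, the rest stands free above it.
- press_center (a point): Press, standing loose in the strainer: steel disc 66 mm in diameter, 14 mm thick, with a thin stem and a black knob (26 mm diameter, 26 mm tall) on top; 104 mm tall in all, about 0.35 kg. The point is on its axis half-way up, 52 mm above its underside; the knob lies 26 to 52 mm above the point. z up. Hidden by the lid at first.
- lid_center (a point): Hollow bell-shaped steel lid, 100 mm in diameter, 86 mm tall with its knob, about 0.15 kg, loose on the strainer's flange between the ears (about 6 mm clear). The point is on its axis, 43 mm above its lower edge; the bell's top is 7 mm above the point, the black knob (26 mm diameter) 17 to 43 mm above it. z up.
- tray: Shallow aluminium wash-up tray, fixed, 300 mm (its x) by 360 mm (its y), lip 4 mm thick and 12 mm high all round. Origin: centre of its underside; floor 4 mm above it.
- paddle_center (a point): Light wooden paddle, 215 mm long, about 60 g, standing upright in the wooden block with its blade down. This point is its middle. z runs from the blade's end to the handle's end. Blade: lowest 85 mm, 8 mm thick (x) and 34 mm wide (y); the rest is a round handle of 14 mm diameter.
- paddle_top (a point): Handle end of the paddle, on its axis, 107.5 mm from its middle.
- paddle_toe (a point): Blade end of the paddle, on its axis, 107.5 mm from its middle.
- block: Dark wooden tool block, fixed, 90 (x) by 70 (y) by 70 mm tall, origin at the centre of its underside. The paddle stands in a slot 60 mm deep, 20 mm to -x of the centre, blade width along y, 1 mm play: draw it straight up. A fixed white scraper handle (22 mm wide along y, 6 mm thick) stands 22 mm to +x of the centre, top 185 mm above the table.
- ring: Bystander: steel pastry ring, 60 mm diameter, 35 mm tall, loose, standing on the tray; origin at the centre of its underside.
- shaker: Bystander: metal shaker, 70 mm diameter, 138 mm tall, loose; origin at the centre of its underside.
- butter: Bystander: wrapped butter block, 65 by 100 by 57 mm, loose; origin at the centre of its underside.
- bowl: Bystander: small white bowl, 100 mm diameter, 50 mm tall, loose; origin at the centre of its underside.

How it is judged:
By the outcome, as a careful person would: the job done as asked, in the order asked, and still so for the second after the job is handed in, with the robot touching nothing.
It also fails if it takes over 72 s, if anything falls off the work surface, if the arm or the gripper's body presses on something with over 40 N, if the wrist force passes 120 N, or if a joint passes its speed limit or range.

## Robot

A 7-joint arm with a two-finger parallel gripper is mounted at the origin on the work surface. World frame = base frame: x ahead of the robot, y to its left, z up, the work surface at z = 0. Lengths are in m, angles in rad, forces in N, time in s.
With the tool pointing down it reaches from about 0.4 to 0.85 m from the base axis. Payload 10.4 kg.
Tool frame: the origin (TCP) lies at the very end of the fingers, on their centre line; the grasp point (between the pads) lies 19 mm behind it (hold_point_z is the distance from the TCP to the grasp point, in m); z points along the fingers, y is the direction in which the jaws open and shut (so a half turn about z gives the same grasp; the last joint's range is limited). The gripper opens to 85 mm and grips with 20 to 120 N. Pads are 22 mm wide; open, the fingers measure 114 mm over their backs; the gripper's body (76 mm by 85 mm) begins 54 mm behind the grasp point. The pads swing forward as they close: fully open they stand 13 mm farther back than shut.
Start: joints at [-1.154, 0.332, -0.065, 1.46, 0.022, 1.35, -0.088], TCP at [0.266, 0.566, 0.231] pointing down, gripper open.
Joint ranges: [-2.6, 2.6], [-0.5, 2.12], [-1.47, 1.34], [0.16, 2.42], [-1.27, 4.41], [0.06, 2.06], [-2.6, 2.6]. Speed limits (rad/s): [2.22, 2.22, 2.79, 2.79, 3.14, 3.14, 3.14].

## Interface

Orientations are given as a rotation vector (axis times angle).
In Python, from rig import get_obs, snapshot, calibration, job_done, hold_point_z gives the robot as it stands.
- The arm moves only by the tool step_arm, never from a script. Its argument "rows" is a list that holds one entry, the list of rows, each a list of 4 numbers: the shift along the tool's x, y, z in m, then the turn about the tool's z in degrees. A call has 1 to 8 rows; each row shifts and turns the pose as measured when the row begins, along the tool's axes as they then stand; what a row does not reach is not made up. A row lasts 1/8 s, in which the tool goes at most 62.5 mm and 10.7 degrees, less where a joint would pass 70% of its speed; a pose out of reach is approached as far as the arm can. A call is refused whole if a number of a shift passes 0.0625 or a number of a turn 10.7, either way. A call with a gripper value outside its range is refused whole. "jaw" is the opening, from -1 (shut) to 1 (fully open), set as the call begins (left out, the last holds). The fingers move at their own pace and stop on an object; "force" is the grip in N (left out, the last holds). Time passes only in rows, so rows that do not move let the fingers close. It gives the time, the measured TCP pose, the force and the opening at its end, in the units of the state.
- get_obs(): the state, without advancing time (a new reading comes with each control period).
- snapshot(name): name is "scene" or "side" or "wrist"; returns (picture, depth): 384x512x3 uint8, red, green, blue; 384x512 float32, m along the optical axis (not along the pixel's ray), 0 where there is no reading.
- calibration(name): a dict with "camera_matrix" (3x3 intrinsics, pixels), "pose" (4x4, takes a point from camera to world coordinates). Camera axes: x right, y up, looking along -z (the intrinsics and any distortion apply to the point x, -y, -z); pixel columns grow to the right and rows downward; lengths in m; the calibration is good to about 2 mm. A picture is of the moment at which its call begins: read the wrist's pose just before it. calibration takes no time and is no camera call; for the wrist camera it gives the pose at the moment of the call.
- job_done(): hands the job in, once; it reports no verdict.
The state is a dict: "t": time; "joints": joint angles; "qvel": joint speeds; "tau": joint torques, N m; "position": TCP position; "eef_rot": TCP orientation; "ft_force": force on the tool from outside, world axes, zero at the start; "moment": the same for the moment, N m; "gripper_width": finger opening in m.
Only numpy, scipy, OpenCV 4.12 (cv2) and the standard library are available. Lean on these libraries where they do the work, as an engineer would, in place of code of your own. Each camera call takes 0.05 s, during which the arm holds its last target.

## Working session

There is one attempt and no reset: what is moved stays moved. The work goes in short steps, Python scripts to look and compute and a tool call to move; the robot and the scene stay as the last step left them, time stands still between calls to the robot, and variables do not carry over. Pictures are saved under pics/ and viewed, and the job is handed in when it is done.

Besides the shell and the picture viewer there is one more tool, called after "Call:" in YAML: its name, and indented under it one key for each argument. step_arm: Moves the arm, as the interface text tells. Its arguments: {"type":"object","properties":{"rows":{"type":"array"},"jaw":{"type":"number"},"force":{"type":"number"}},"required":["rows"]}

```bash
ls; mkdir -p pics
python3 - <<'E'
from rig import *
import cv2,numpy as np
o=get_obs();print(o)
print(hold_point_z)
for n in("scene","side","wrist"):
    c=calibration(n);print(n,c)
    p,d=snapshot(n);cv2.imwrite(f"pics/{n}0.png",p[:,:,::-1]);np.savez(f"pics/{n}0.npz",p=p,d=d,K=c["camera_matrix"],T=c["pose"])
E
```

```text
pics
{'t': 0.0, 'joints': array([-1.15358663,  0.33287906, -0.06472245,  1.46094297,  0.02158963,
        1.34989572, -0.08850965]), 'qvel': array([ 2.60221334e-04, -2.74974385e-04, -1.00237049e-03, -7.20959529e-04,
        5.35548706e-05, -1.68118406e-04, -9.47016061e-04]), 'tau': array([-2.28807266e-06, -6.25449443e+01,  4.92583110e-02, -3.91619682e+01,
        1.61854934e-02,  9.80571087e-03, -1.56939814e-05]), 'position': array([0.26593396, 0.5651849 , 0.23051071]), 'eef_rot': array([-6.85192615e-01, -3.06568938e+00,  2.20733404e-03]), 'ft_force': array([-0.22329467,  0.30890487,  0.89545635]), 'moment': array([-0.00532815, -0.04728649,  0.01372658]), 'gripper_width': 0.0853061152246245}
0.0187
scene {'camera_matrix': array([[485.58720434,   0.        , 254.52974833],
       [  0.        , 485.58720434, 194.07723758],
       [  0.        ,   0.        ,   1.        ]]), 'pose': array([[ 0.23627637, -0.64605752,  0.72579829,  1.57533001],
       [ 0.97164003,  0.16434644, -0.17001737, -0.21635719],
       [-0.00944136,  0.74538576,  0.66656653,  1.07410615],
       [ 0.        ,  
[... 205 characters left out ...]
.        ]]), 'pose': array([[ 0.70169617,  0.54143477, -0.46311001, -0.0055473 ],
       [-0.71241812,  0.54150589, -0.44635389, -0.52619169],
       [ 0.00910528,  0.64313277,  0.76570055,  1.06961297],
       [ 0.        ,  0.        ,  0.        ,  1.        ]])}
wrist {'camera_matrix': array([[281.58357846,   0.        , 255.02571351],
       [  0.        , 281.58357846, 189.55991887],
       [  0.        ,   0.        ,   1.        ]]), 'pose': array([[ 0.42627221, -0.86932521, -0.25013131,  0.20169719],
       [ 0.90459266,  0.40903062,  0.12002528,  0.59409132],
       [-0.00202964, -0.27743039,  0.9607436 ,  0.3734384 ],
       [ 0.        ,  0.        ,  0.        ,  1.        ]])}
```

View pics.

View pics/scene0.png

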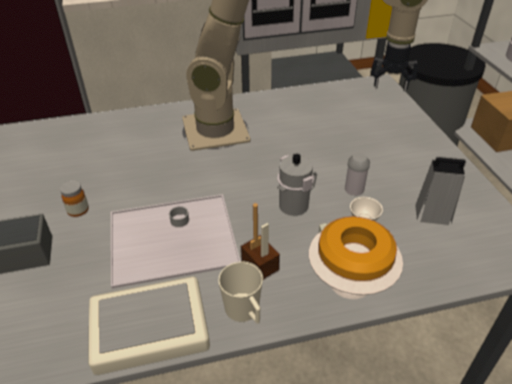

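View pics/side0.png

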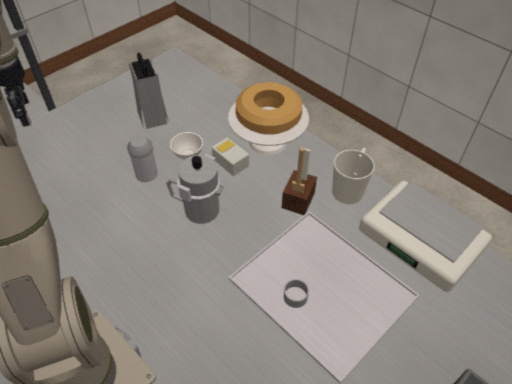

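View pics/wrist0.png

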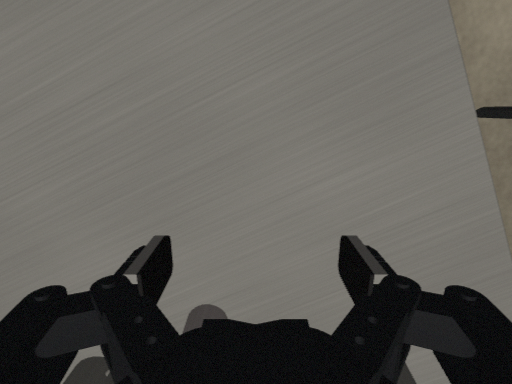

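```bash
cat > h.py <<'E'
import numpy as np,cv2
from scipy.spatial.transform import Rotation as R
def load(f):
    z=np.load(f"pics/{f}.npz");return z["p"],z["d"],z["K"],z["T"]
def ray(K,T,u,v):
    d=np.array([(u-K[0,2])/K[0,0],-(v-K[1,2])/K[1,1],-1.0]);return T[:3,3],T[:3,:3]@d
def onz(K,T,u,v,z):
    o,d=ray(K,T,u,v);return o+d*(z-o[2])/d[2]
def cloud(d,K,T):
    v,u=np.mgrid[:d.shape[0],:d.shape[1]]
    X=np.stack([(u-K[0,2])/K[0,0]*d,-(v-K[1,2])/K[1,1]*d,-d],-1)
    return X@T[:3,:3].T+T[:3,3]
def tri(a,b):
    # two (o,d) rays -> midpoint, gap
    (o1,d1),(o2,d2)=a,b
    s,_,_,_=np.linalg.lstsq(np.stack([d1,-d2],1),o2-o1,rcond=None)
    p,q=o1+s[0]*d1,o2+s[1]*d2
    return (p+q)/2,np.linalg.norm(p-q)
def proj(K,T,P):
    c=T[:3,:3].T@(np.asarray(P)-T[:3,3]);return K[0,0]*c[0]/-c[2]+K[0,2],-K[1,1]*c[1]/-c[2]+K[1,2]
def snap(n,f):
    from rig import snapshot,calibration
    c=calibration(n);p,d=snapshot(n)
    cv2.imwrite(f"pics/{f}.png",p[:,:,::-1]);np.savez(f"pics/{f}.npz",p=p,d=d,K=c["camera_matrix"],T=c["pose"])
    return p,d,c["camera_matrix"],c["pose"]
def crop(f,x0,y0,x1,y1,s):
    p=cv2.imread(f"pics/{f}.png")[y0:y1,x0:x1];cv2.imwrite(f"pics/{f}_c.png",cv2.resize(p,None,fx=s,fy=s,interpolation=cv2.INTER_CUBIC))
E
python3 - <<'E'
from h import *
for n in("scene0","side0"):
    p,d,K,T=load(n);C=cloud(d,K,T);print(n,(d>0).mean())
    m=(d>0)&(abs(C[...,0]-.7)<.05)&(abs(C[...,1]-.1)<.3)
    g=C[(d>0)]
    pts=[(296,158),(295,168),(178,213),(358,160),(367,205),(255,208),(265,228),(112,212),(222,198),(237,262),(115,282)] if n=="scene0" else [(197,162),(196,175),(296,292),(140,145),(187,145),(305,152),(300,183),(310,217),(413,293),(343,368),(232,279),(231,153)]
    for u,v in pts: print((u,v),C[v,u].round(3))
crop("scene0",230,130,400,300,4.6) if 0 else crop("scene0",230,140,390,290,4)
crop("side0",120,110,330,270,3.6)
E
```

```text
scene0 0.9957682291666666
(296, 158) [0.505 0.16  0.205]
(295, 168) [0.503 0.16  0.166]
(178, 213) [ 0.445 -0.2    0.011]
(358, 160) [0.472 0.378 0.131]
(367, 205) [0.573 0.381 0.028]
(255, 208) [ 0.699 -0.01   0.221]
(265, 228) [0.729 0.008 0.174]
(112, 212) [ 0.387 -0.403  0.009]
(222, 198) [ 0.412 -0.053  0.012]
(237, 262) [ 0.677 -0.06  -0.   ]
(115, 282) [ 0.669 -0.402  0.005]
side0 0.9961446126302084
(197, 162) [0.486 0.158 0.205]
(196, 175) [0.475 0.154 0.169]
(296, 292) [ 0.481 -0.191  0.007]
(140, 145) [0.455 0.369 0.139]
(187, 145) [0.62  0.387 0.014]
(305, 152) [0.726 0.011 0.174]
(300, 183) [ 0.692 -0.009  0.096]
(310, 217) [ 0.685 -0.061  0.   ]
(413, 293) [ 0.683 -0.396  0.004]
(343, 368) [ 0.416 -0.389  0.003]
(232, 279) [ 0.394 -0.055  0.01 ]
(231, 153) [0.664 0.232 0.057]
```

```bash
ls pics
```

```text
scene0.npz
scene0.png
scene0_c.png
side0.npz
side0.png
side0_c.png
wrist0.npz
wrist0.png
```

View pics/scene0_c.png

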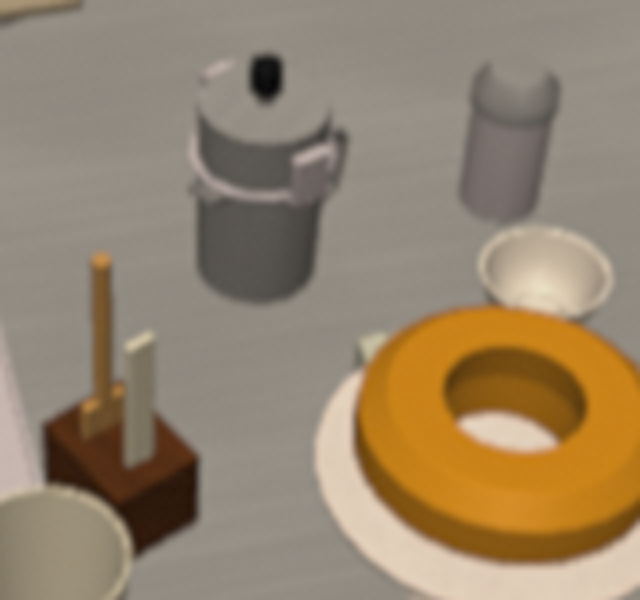

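View pics/side0_c.png

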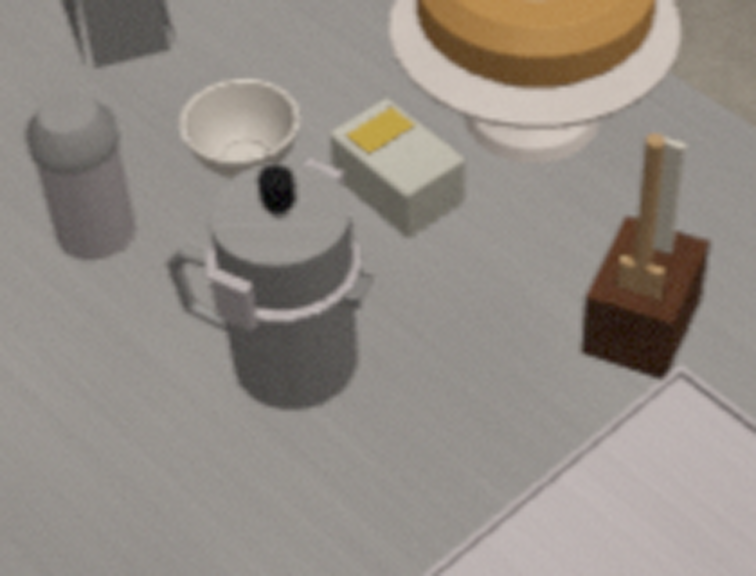

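```bash
cat >> h.py <<'E'
def goto(P,yaw=None,tol=0):
    """print shift in tool axes (current) and turn deg needed; yaw = world heading of tool y axis (deg, mod 180)"""
    from rig import get_obs
    o=get_obs();r=R.from_rotvec(o["eef_rot"]).as_matrix()
    cur=np.degrees(np.arctan2(r[1,1],r[0,1]))
    print("pos",o["position"].round(4),"yaw_y",cur.round(2),"t",round(o["t"],2),"w",round(o["gripper_width"],4),"F",o["ft_force"].round(1),"tilt",r[:,2].round(4),"j",o["joints"].round(2))
    if P is not None:
        s=r.T@(np.asarray(P)-o["position"]);print("tool shift mm",(s*1000).round(1))
    if yaw is not None:
        dy=(yaw-cur+90)%180-90
        # turn about tool z (down): world yaw decreases
        print("turn about tool z deg",round(-dy,2), "alt",round(-dy-np.sign(-dy)*180,2))
E
python3 - <<'E'
from h import *
rs={}
for n,box in(("scene0",(285,145,310,172)),("side0",(188,150,206,174))):
    p,d,K,T=load(n);x0,y0,x1,y1=box
    g=p[y0:y1,x0:x1].max(2);m=g<45
    v,u=np.nonzero(m);u=u+x0;v=v+y0;print(n,m.sum(),u.mean(),v.mean(),u.min(),u.max(),v.min(),v.max())
    rs[n]=ray(K,T,u.mean(),v.mean())
print("knob",tri(rs["scene0"],rs["side0"]))
# paddle top, scraper, tray via depth clouds
for n in("scene0","side0"):
    p,d,K,T=load(n);C=cloud(d,K,T);
    f=p.astype(float)
    def st(m,s):
        c=C[m];print(n,s,m.sum(),c.mean(0).round(4),c.min(0).round(3),c.max(0).round(3))
    reg=(d>0)&(abs(C[...,0]-.71)<.07)&(abs(C[...,1])<.07)
    for z0,z1 in((.13,.15),(.15,.17),(.19,.235)):
        m=reg&(C[...,2]>z0)&(C[...,2]<z1);
        red=f[...,0]-f[...,2]>50
        st(m&red,"paddle%.2f"%z0); 
        if (m&~red).any(): st(m&~red,"scr%.2f"%z0)
goto([.492,.156,.36],90)
E
```

```text
scene0 54 296.05555555555554 158.7962962962963 293 299 155 163
side0 85 196.3764705882353 162.35294117647058 192 200 157 168
knob (array([0.49117551, 0.166672  , 0.19172765]), np.float64(0.0031073665799162993))
scene0 paddle0.13 15 [ 0.6954 -0.0104  0.1398] [ 0.692 -0.013  0.13 ] [ 0.7   -0.007  0.149]
scene0 scr0.13 55 [0.7236 0.0031 0.14  ] [ 0.69  -0.016  0.13 ] [0.737 0.017 0.15 ]
scene0 paddle0.15 15 [ 0.696  -0.01    0.1592] [ 0.693 -0.013  0.15 ] [ 0.7   -0.007  0.169]
scene0 scr0.15 46 [0.7248 0.0044 0.1595] [ 0.692 -0.015  0.15 ] [0.737 0.018 0.17 ]
scene0 paddle0.19 53 [ 0.6942 -0.01    0.2121] [ 0.681 -0.015  0.191] [ 0.7   -0.003  0.227]
scene0 scr0.19 10 [ 0.6945 -0.0051  0.2057] [ 0.691 -0.014  0.193] [ 0.697 -0.003  0.222]<stdin>:14: RuntimeWarning: Mean of empty slice.
  ret = um.true_divide(
Traceback (most recent call last):
ValueError: zero-size array to reduction operation minimum which has no identity
```

Run:
```python
from h import *
goto([.45,.20,.36],90)
from rig import *
o=get_obs();r=R.from_rotvec(o["eef_rot"]).as_matrix();print(r.round(3))
print("cam in tool",(r.T@(calibration("wrist")["pose"][:3,3]-o["position"])).round(4))
```

```text
pos [0.266  0.5653 0.2307] yaw_y 64.8 t 0.15 w 0.0851 F [ 0.1  0.2 -0.3] tilt [-5.e-04 -1.e-03 -1.e+00] j [-1.15  0.33 -0.06  1.46  0.02  1.35 -0.09]
tool shift mm [-322.  -252.3 -129. ]
turn about tool z deg -25.2 alt 154.8
[[-0.905  0.426 -0.   ]
 [ 0.426  0.905 -0.001]
 [-0.    -0.001 -1.   ]]
cam in tool [ 0.0704 -0.0014 -0.1428]
```

Call:
step_arm:
  rows:
    - [[0, 0, -0.05, 0], [-0.02, -0.015, -0.05, 0], [-0.042, -0.03, -0.03, 0], [-0.042, -0.03, 0, 0], [-0.042, -0.03, 0, 0], [-0.042, -0.03, 0, 0], [-0.042, -0.03, 0, 0], [-0.042, -0.03, 0, 0]]

```text
t: 1.15
position: [0.4312, 0.2672, 0.3627]
eef_rot: [-0.673, -3.067, 0.008]
ft_force: [0.7, 0.9, 0.6]
gripper_width: 0.0854
```

Run:
```python
from h import *
goto([.49,.165,.36],90)
```

```text
pos [0.4312 0.2672 0.3627] yaw_y 65.26 t 1.15 w 0.0854 F [0.7 0.9 0.6] tilt [-0.0031 -0.0048 -1.    ] j [-0.8   0.03  0.16  1.54 -0.    1.57  0.5 ]
tool shift mm [-96.2 -68.2   3. ]
turn about tool z deg -24.74 alt 155.26
```

Call:
step_arm:
  rows:
    - [[-0.048, -0.034, 0, 0], [-0.045, -0.032, 0, 0], [0, 0, 0, 0]]

```text
t: 1.52
position: [0.4907, 0.1603, 0.3628]
eef_rot: [-0.683, -3.065, 0.009]
ft_force: [0.1, 1.0, -1.3]
gripper_width: 0.0856
```

Run:
```python
from h import *
goto([.49,.165,.36],90)
snap("wrist","w1")
```

```text
pos [0.4907 0.1603 0.3628] yaw_y 64.86 t 1.52 w 0.0856 F [ 0.1  1.  -1.3] tilt [-0.0028 -0.0056 -1.    ] j [-0.67  0.05  0.28  1.53 -0.01  1.57  0.74]
tool shift mm [2.7 4.  2.8]
turn about tool z deg -25.14 alt 154.86
```

View pics/w1.png

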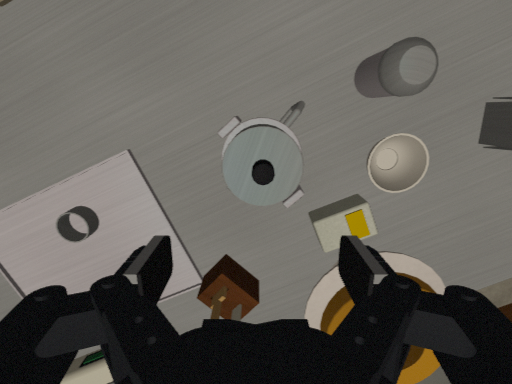

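Run:
```python
from h import *
p,d,K,T=load("w1");C=cloud(d,K,T)
g=p.max(2)
m=np.zeros_like(g,bool);m[150:195,245:282]=g[150:195,245:282]<60
v,u=np.nonzero(m);print("knob",m.sum(),u.mean(),v.mean(),onz(K,T,u.mean(),v.mean(),.195), C[m].mean(0),C[m].max(0))
# bell top fit by depth
b=(d>0)&(abs(C[...,2]-.169)<.004)&(abs(C[...,0]-.49)<.08)&(abs(C[...,1]-.16)<.08)
print("bell",C[b].mean(0),b.sum(), np.percentile(C[b],[1,99],axis=0))
e=(d>0)&(C[...,2]>.148)&(C[...,2]<.175)&(abs(C[...,0]-.49)<.1)&(abs(C[...,1]-.16)<.1)
rr=np.hypot(C[...,0]-C[b].mean(0)[0],C[...,1]-C[b].mean(0)[1])
e&=(rr>.053)
n,l,s,c=cv2.connectedComponentsWithStats(e.astype(np.uint8))
cs=[]
for i in range(1,n):
    if s[i,4]>15: print("ear?",s[i],c[i],C[l==i].mean(0),C[l==i].min(0),C[l==i].max(0));cs.append(C[l==i].mean(0))
if len(cs)>=2:
    dd=cs[1]-cs[0];print("mid",(cs[0]+cs[1])/2,"len",np.hypot(*dd[:2]),"dir",np.degrees(np.arctan2(dd[1],dd[0])))
# rim/handle of jug
h=(d>0)&(C[...,2]>.05)&(C[...,2]<.118)&(rr>.06)&(rr<.105)
n,l,s,c=cv2.connectedComponentsWithStats(h.astype(np.uint8))
for i in range(1,n):
    if s[i,4]>10: 
        q=C[l==i];print("handle?",s[i],c[i],q.mean(0),q.max(0),rr[l==i].max())
# block/paddle/butter/bowl summary in view
x=np.load("pics/w1.npz")
for nm,(uu,vv) in dict(ringc=(78,224),blockc=(228,287)).items(): print(nm,C[vv,uu])
```

```text
knob 446 262.5807174887892 171.97309417040358 [0.49193053 0.16611328 0.195     ] [0.48983541 0.1668904  0.20501264] [0.50363888 0.18971189 0.50568767]
bell [0.49000055 0.16744302 0.16925447] 4664 [[0.44529936 0.12013016 0.16755171]
 [0.53837705 0.21307541 0.1709361 ]]
ear? [218 116  23  22 210] [228.85238095 126.72380952] [0.43165904 0.14986771 0.15886734] [0.42352169 0.13472808 0.14847725] [0.44008856 0.16427088 0.16141732]
ear? [283 188  22  20 198] [293.51515152 197.43434343] [0.54720281 0.18542631 0.15818296] [0.54015966 0.1700504  0.14889433] [0.55610832 0.20013056 0.16087356]
mid [0.48943092 0.16764701 0.15852515] len 0.12089158403245946 dir 17.105749742984003
handle? [286 101  19  25 215] [295.56744186 112.00930233] [0.45423262 0.23652661 0.0954297 ] [0.46780134 0.25408237 0.10430574] 0.0967023778045771
ringc [0.42677868 0.18971189 0.50568767]
blockc [0.68306367 0.0124395  0.07010404]
```

Run:
```python
from h import *
for n in("scene0","side0"):
    p,d,K,T=load(n);C=cloud(d,K,T);f=p.astype(int)
    pinkish=(f[...,0]-f[...,1]>4)&(f.min(2)>120)&(abs(C[...,2])<.025)&(C[...,1]<-.02)&(C[...,1]>-.45)&(C[...,0]>.33)&(C[...,0]<.75)&(d>0)
    m=cv2.morphologyEx(pinkish.astype(np.uint8),cv2.MORPH_CLOSE,np.ones((9,9)))
    k,l,s,c=cv2.connectedComponentsWithStats(m);i=1+s[1:,4].argmax()
    cv2.imwrite(f"pics/{n}_tray.png",(l==i)*255)
    cn=max(cv2.findContours((l==i).astype(np.uint8),cv2.RETR_EXTERNAL,cv2.CHAIN_APPROX_NONE)[0],key=len)[:,0]
    P=np.array([onz(K,T,u,v,.010)[:2] for u,v in cn],np.float32)
    r=cv2.minAreaRect(P);print(n,r,cv2.boxPoints(r).round(3).tolist(),s[i])
    q=(d>0)&(C[...,2]>.029)&(C[...,2]<.04)&(C[...,0]>.38)&(C[...,0]<.6)&(C[...,1]<-.1)&(C[...,1]>-.3)
    print("ring",q.sum(),cv2.minEnclosingCircle(C[q][:,:2].astype(np.float32)))
p,d,K,T=load("w1");C=cloud(d,K,T)
q=(d>0)&(C[...,2]>.029)&(C[...,2]<.04)&(C[...,0]>.38)&(C[...,0]<.6)&(C[...,1]<-.1)&(C[...,1]>-.3)
print("ring",q.sum(),cv2.minEnclosingCircle(C[q][:,:2].astype(np.float32)))
q=(d>0)&(abs(C[...,2]-.07)<.004)&(abs(C[...,0]-.7)<.09)&(abs(C[...,1])<.08)
print("block",q.sum(),cv2.minAreaRect(C[q][:,:2].astype(np.float32)))
```

```text
scene0 ((0.548832356929779, -0.2341918647289276), (0.4247812330722809, 0.42337295413017273), 89.8708267211914) [[0.3370000123977661, -0.44600000977516174], [0.7599999904632568, -0.44699999690055847], [0.7609999775886536, -0.02199999988079071], [0.33799999952316284, -0.020999999716877937]] [   98   183   147   112 12550]
ring 109 ((0.4730694890022278, -0.19983357191085815), 0.03287329897284508)
side0 ((0.5338120460510254, -0.23907223343849182), (0.43726846575737, 0.41968879103660583), 88.86178588867188) [[0.3199999928474426, -0.453000009059906], [0.7390000224113464, -0.4620000123977661], [0.7480000257492065, -0.02500000037252903], [0.328000009059906, -0.01600000075995922]] [  206   197   239   187 25051]
ring 153 ((0.4708481431007385, -0.19781847298145294), 0.030962500721216202)
ring 369 ((0.47202035784721375, -0.19818872213363647), 0.030656885355710983)
block 1305 ((0.7070674300193787, 0.00010044872760772705), (0.09040352702140808, 0.0713280439376831), 22.1202449798584)[ WARN:0@0.847] global loadsave.cpp:1063 imwrite_ Unsupported depth image for selected encoder is fallbacked to CV_8U.
```

Run:
```python
from h import *
p,d,K,T=load("side0");f=p.astype(int)
for u,v in [(330,300),(270,280),(340,350),(210,270),(300,210),(150,230),(420,320)]: print((u,v),f[v,u])
for n,seed in(("scene0",(170,245)),("side0",(330,310))):
    p,d,K,T=load(n);g=cv2.GaussianBlur(p,(3,3),0)
    m=np.zeros((386,514),np.uint8);cv2.floodFill(g.copy(),m,seed,0,(6,6,6),(6,6,6),4|(255<<8)|cv2.FLOODFILL_MASK_ONLY)
    m=cv2.morphologyEx(m[1:-1,1:-1],cv2.MORPH_OPEN,np.ones((3,3)))
    cn=max(cv2.findContours(m,cv2.RETR_EXTERNAL,cv2.CHAIN_APPROX_NONE)[0],key=cv2.contourArea)[:,0]
    cv2.imwrite(f"pics/{n}_tray.png",m)
    P=np.array([onz(K,T,u,v,.004)[:2] for u,v in cn],np.float32)
    r=cv2.minAreaRect(P);print(n,r,cv2.boxPoints(r).round(3).tolist(),m.sum()/255)
```

```text
(330, 300) [182 173 172]
(270, 280) [187 177 177]
(340, 350) [186 177 176]
(210, 270) [153 149 144]
(300, 210) [42 22  4]
(150, 230) [153 148 143]
(420, 320) [146 142 139]
scene0 ((-0.14627093076705933, 0.057646870613098145), (2.8869738578796387, 2.404980421066284), 74.84815979003906) [[-1.684000015258789, -1.0210000276565552], [0.6370000243186951, -1.649999976158142], [1.3919999599456787, 1.1369999647140503], [-0.9300000071525574, 1.7649999856948853]] 162326.0
side0 ((0.48475709557533264, 0.1770511269569397), (1.2098854780197144, 1.691919207572937), 0.02308051660656929) [[-0.12099999934434891, 1.0230000019073486], [-0.11999999731779099, -0.6690000295639038], [1.090000033378601, -0.6690000295639038], [1.0889999866485596, 1.0230000019073486]] 133662.0
```

Run:
```python
from h import *
for n in("scene0","side0"):
    p,d,K,T=load(n);C=cloud(d,K,T);g=cv2.GaussianBlur(p,(3,3),0).astype(int)
    reg=(C[...,1]<-.0)&(C[...,1]>-.5)&(C[...,0]>.3)&(C[...,0]<.8)&(abs(C[...,2])<.03)
    v=g[...,1][reg];t,_=cv2.threshold(v.astype(np.uint8),0,255,cv2.THRESH_OTSU)
    m=((g[...,1]>t)&reg).astype(np.uint8);m=cv2.morphologyEx(m,cv2.MORPH_OPEN,np.ones((3,3)))
    cn=max(cv2.findContours(m,cv2.RETR_EXTERNAL,cv2.CHAIN_APPROX_NONE)[0],key=cv2.contourArea)[:,0]
    cv2.imwrite(f"pics/{n}_tray.png",m*255)
    P=np.array([onz(K,T,a,b,.004)[:2] for a,b in cn],np.float32)
    r=cv2.minAreaRect(P);print(n,t,r,cv2.boxPoints(r).round(3).tolist(),m.sum())
a=np.hstack([cv2.imread("pics/scene0_tray.png"),cv2.imread("pics/side0_tray.png")]);cv2.imwrite("pics/t.png",cv2.resize(a,(800,300)))
```

```text
scene0 159.0 ((0.5383813977241516, -0.22983688116073608), (0.3607465326786041, 0.28761008381843567), 88.91737365722656) [[0.39100000262260437, -0.40700000524520874], [0.6790000200271606, -0.4129999876022339], [0.6859999895095825, -0.052000001072883606], [0.39800000190734863, -0.04699999839067459]] 7873
side0 157.0 ((0.53773033618927, -0.22809505462646484), (0.35506516695022583, 0.29029208421707153), 88.97297668457031) [[0.3889999985694885, -0.40299999713897705], [0.6800000071525574, -0.40799999237060547], [0.6859999895095825, -0.05299999937415123], [0.3959999978542328, -0.04800000041723251]] 14540
```

View pics/t.png

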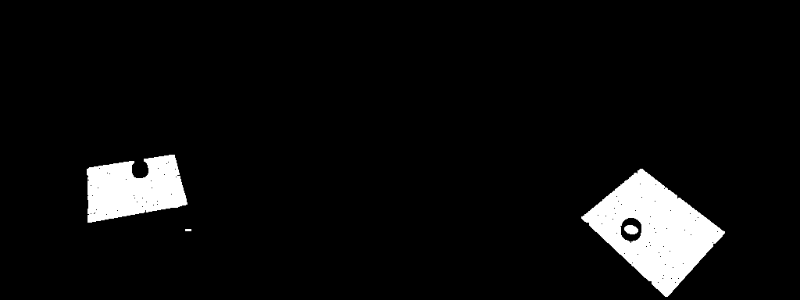

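Run:
```python
from h import *
goto([.491,.1668,.176])
```

```text
pos [0.4897 0.1629 0.3627] yaw_y 65.06 t 1.57 w 0.0856 F [-0.5  0.6 -0.5] tilt [-0.0034 -0.0048 -1.    ] j [-0.68  0.05  0.28  1.53 -0.01  1.57  0.74]
tool shift mm [  0.3   5.2 186.7]
```

Call:
step_arm:
  rows:
    - [[0, 0.005, 0.05, 0], [0, 0, 0.05, 0], [0, 0, 0.04, 0], [0, 0, 0.02, 0], [0, 0, 0, 0]]

```text
t: 2.2
position: [0.4879, 0.1744, 0.1977]
eef_rot: [-0.662, -3.067, 0.006]
ft_force: [1.2, -0.6, 0.2]
gripper_width: 0.0856
```

Run:
```python
from h import *
goto([.491,.1668,.176])
```

```text
pos [0.4879 0.1744 0.1977] yaw_y 65.64 t 2.2 w 0.0856 F [ 1.2 -0.6  0.2] tilt [-0.0045 -0.0027 -1.    ] j [-0.68  0.12  0.26  1.8  -0.03  1.24  0.74]
tool shift mm [-6.  -5.5 21.7]
```

Call:
step_arm:
  rows:
    - [[-0.006, -0.006, 0.01, 0], [0, 0, 0.006, 0], [0, 0, 0, 0]]

```text
t: 2.58
position: [0.4916, 0.1675, 0.1828]
eef_rot: [-0.66, -3.07, 0.002]
ft_force: [0.0, 0.3, 0.3]
gripper_width: 0.0852
```

Run:
```python
from h import *
goto([.491,.1668,.176])
goto([.491,.1668,.176])
```

```text
pos [0.4916 0.1675 0.1828] yaw_y 65.74 t 2.58 w 0.0852 F [0.  0.3 0.3] tilt [-2.e-03 -9.e-04 -1.e+00] j [-0.66  0.13  0.27  1.82 -0.04  1.2   0.76]
tool shift mm [ 0.3 -0.9  6.8]
pos [0.4916 0.1675 0.1828] yaw_y 65.74 t 2.58 w 0.0852 F [0.  0.3 0.3] tilt [-2.e-03 -9.e-04 -1.e+00] j [-0.66  0.13  0.27  1.82 -0.04  1.2   0.76]
tool shift mm [ 0.3 -0.9  6.8]
```

Close on the lid's knob.

Call:
step_arm:
  rows:
    - [[0, 0, 0.006, 0], [0, 0, 0, 0], [0, 0, 0, 0], [0, 0, 0, 0], [0, 0, 0, 0]]
  jaw: -1
  force: 40

```text
t: 3.2
position: [0.4921, 0.1678, 0.1774]
eef_rot: [-0.66, -3.071, 0.0]
ft_force: [0.5, 0.9, -1.4]
gripper_width: 0.0247
```

Run:
```python
from h import *
goto([.491,.1668,.176])
```

```text
pos [0.4921 0.1678 0.1774] yaw_y 65.74 t 3.2 w 0.0247 F [ 0.5  0.9 -1.4] tilt [-5.e-04 -1.e-04 -1.e+00] j [-0.66  0.14  0.27  1.82 -0.04  1.19  0.77]
tool shift mm [ 0.6 -1.4  1.4]
```

Call:
step_arm:
  rows:
    - [[0, 0, -0.015, 0], [0, 0, -0.03, 0], [0, 0, -0.03, 0], [0, 0, -0.02, 0], [0, 0, 0, 0]]

```text
t: 3.82
position: [0.4921, 0.1676, 0.2788]
eef_rot: [0.661, 3.071, 0.001]
ft_force: [0.0, 1.0, -1.5]
gripper_width: 0.0246
```

Run:
```python
from h import *
goto([.605,-.125,.27])
snap("side","s1");crop("s1",100,90,300,250,3.6)
```

```text
pos [0.4921 0.1676 0.2788] yaw_y 65.72 t 3.83 w 0.0246 F [ 0.   1.  -1.5] tilt [ 5.e-04  4.e-04 -1.e+00] j [-0.67  0.07  0.27  1.68 -0.02  1.4   0.75]
tool shift mm [-223.2 -220.3    8.8]
```

View pics/s1_c.png

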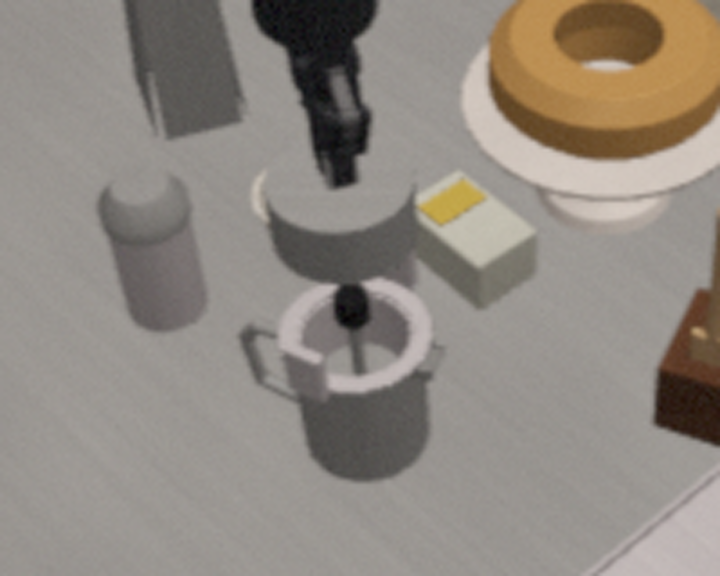

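Call:
step_arm:
  rows:
    - [[-0.016, -0.016, 0, 0], [-0.035, -0.035, 0, 0], [-0.04, -0.04, 0, 0], [-0.04, -0.04, 0, 0], [-0.04, -0.04, 0, 0], [-0.03, -0.03, 0, 0], [-0.015, -0.015, 0, 0], [0, 0, 0, 0]]

```text
t: 4.88
position: [0.5995, -0.126, 0.2686]
eef_rot: [-0.653, -3.061, 0.009]
ft_force: [0.7, 0.5, -1.9]
gripper_width: 0.0249
```

Run:
```python
from h import *
goto([.605,-.125,.062])
```

```text
pos [ 0.5995 -0.126   0.2686] yaw_y 65.93 t 4.88 w 0.0249 F [ 0.7  0.5 -1.9] tilt [-0.013  -0.0029 -0.9999] j [-0.28  0.32  0.52  1.45 -0.15  1.43  1.4 ]
tool shift mm [ -6.8   4.8 206.6]
```

Call:
step_arm:
  rows:
    - [[-0.003, 0, 0.03, 0], [0, 0, 0.05, 0], [0, 0, 0.05, 0], [0, 0, 0.03, 0], [0, 0, 0.015, 0], [0, 0, 0, 0]]

```text
t: 5.62
position: [0.598, -0.1204, 0.0862]
eef_rot: [-0.643, -3.059, 0.005]
ft_force: [-0.3, -0.3, -1.3]
gripper_width: 0.0251
```

Run:
```python
from h import *
goto([.605,-.125,.0625])
```

```text
pos [ 0.598  -0.1204  0.0862] yaw_y 66.27 t 5.62 w 0.0251 F [-0.3 -0.3 -1.3] tilt [-1.640e-02  5.000e-04 -9.999e-01] j [-0.25  0.46  0.47  1.67 -0.23  1.08  1.45]
tool shift mm [-8.6 -1.3 23.6]
```

Call:
step_arm:
  rows:
    - [[0, 0, 0.01, 0], [0, 0, 0.008, 0], [0, 0, 0, 0], [0, 0, 0, 0]]

```text
t: 6.12
position: [0.5998, -0.1203, 0.0702]
eef_rot: [-0.643, -3.064, 0.003]
ft_force: [0.3, -0.5, -1.8]
gripper_width: 0.0248
```

Run:
```python
from h import *
goto([.605,-.125,.0625])
```

```text
pos [ 0.5998 -0.1203  0.0702] yaw_y 66.3 t 6.12 w 0.0248 F [ 0.3 -0.5 -1.8] tilt [-1.140e-02  4.000e-04 -9.999e-01] j [-0.24  0.48  0.47  1.68 -0.24  1.05  1.46]
tool shift mm [-6.7 -2.2  7.6]
```

Call:
step_arm:
  rows:
    - [[0, 0, 0.004, 0], [0, 0, 0.003, 0], [0, 0, 0.001, 0], [0, 0, 0, 0]]

```text
t: 6.62
position: [0.6001, -0.1205, 0.0629]
eef_rot: [-0.643, -3.065, 0.002]
ft_force: [0.7, -0.3, 0.3]
gripper_width: 0.0247
```

Run:
```python
from h import *
goto([.605,-.125,.0625])
```

```text
pos [ 0.6001 -0.1205  0.0629] yaw_y 66.28 t 6.62 w 0.0247 F [ 0.7 -0.3  0.3] tilt [-1.030e-02  7.000e-04 -9.999e-01] j [-0.24  0.48  0.46  1.69 -0.24  1.04  1.46]
tool shift mm [-6.3 -2.2  0.3]
```

Call:
step_arm:
  rows:
    - [[0, 0, 0.001, 0], [0, 0, 0, 0], [0, 0, 0, 0], [0, 0, -0.002, 0]]
  jaw: 0.8

```text
t: 7.12
position: [0.6003, -0.1205, 0.0638]
eef_rot: [-0.643, -3.065, 0.003]
ft_force: [-0.5, 0.4, 0.3]
gripper_width: 0.0771
```

Call:
step_arm:
  rows:
    - [[0, 0, -0.015, 0], [0, 0, -0.03, 0], [0, 0, -0.05, 0], [0, 0, -0.05, 0], [0, 0, -0.05, 0], [0, 0, -0.03, 0]]

```text
t: 7.88
position: [0.6013, -0.121, 0.2997]
eef_rot: [-0.645, -3.065, 0.003]
ft_force: [-0.0, 0.2, -0.8]
gripper_width: 0.0769
```

Run:
```python
from h import *
goto([.491,.1668,.30],107)
snap("side","s2");crop("s2",120,90,420,330,2.6)
```

```text
pos [ 0.6013 -0.121   0.2997] yaw_y 66.22 t 7.88 w 0.0769 F [-0.   0.2 -0.8] tilt [-0.01  0.   -1.  ] j [-0.28  0.31  0.53  1.4  -0.15  1.49  1.39]
tool shift mm [217.  218.9   0.8]
turn about tool z deg -40.78 alt 139.22
```

View pics/s2_c.png

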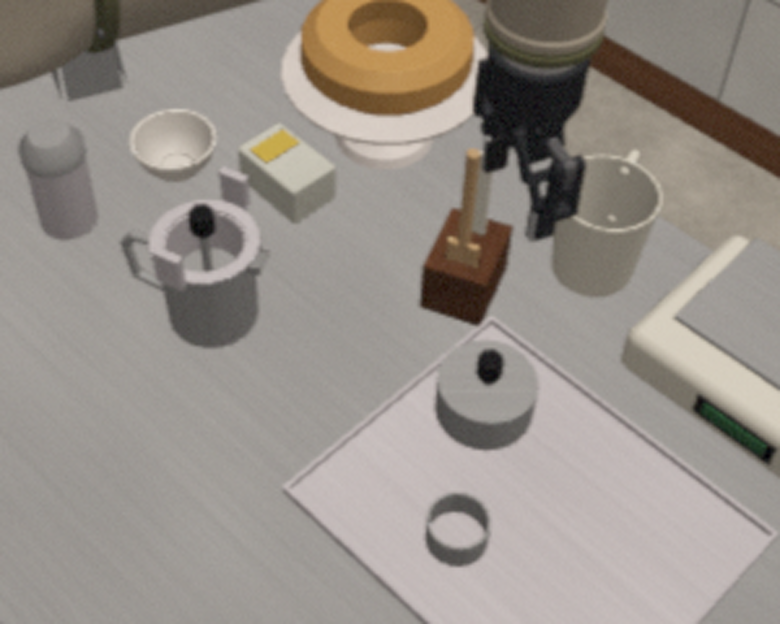

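Call:
step_arm:
  rows:
    - [[0.02, 0.02, -0.01, 0], [0.04, 0.04, 0, 0], [0.04, 0.04, 0, 0], [0.04, 0.04, 0, 0], [0.035, 0.035, 0, 0], [0, 0, 0, -10], [0, 0, 0, -10], [0, 0, 0, -10]]

```text
t: 8.93
position: [0.5094, 0.1149, 0.3226]
eef_rot: [-0.187, 3.131, 0.001]
ft_force: [0.7, -0.2, 0.3]
gripper_width: 0.0767
```

Run:
```python
from h import *
goto([.491,.1668,.30],107)
```

```text
pos [0.5094 0.1149 0.3226] yaw_y 96.83 t 8.93 w 0.0767 F [ 0.7 -0.2  0.3] tilt [ 0.0051  0.0012 -1.    ] j [-0.62  0.06  0.33  1.6  -0.02  1.48  1.4 ]
tool shift mm [12.2 53.7 22.5]
turn about tool z deg -10.17 alt 169.83
```

Call:
step_arm:
  rows:
    - [[0.006, 0.027, 0, -10], [0, 0.027, 0, 0], [0, 0, 0, 0], [0, 0, 0, 0]]

```text
t: 9.43
position: [0.492, 0.166, 0.3258]
eef_rot: [-0.467, 3.098, 0.001]
ft_force: [-0.4, -0.7, 0.7]
gripper_width: 0.077
```

Run:
```python
from h import *
goto([.491,.1668,.30],107)
p,d,K,T=snap("wrist","w2")
C=cloud(d,K,T);g=p.max(2)
b=(d>0)&(abs(C[...,2]-.158)<.006)&(abs(C[...,0]-.49)<.025)&(abs(C[...,1]-.167)<.025)
v,u=np.nonzero(b);print("knobtop depth",b.sum(),C[b].mean(0),np.percentile(C[b],[1,99],axis=0),u.mean(),v.mean())
```

```text
pos [0.492  0.166  0.3258] yaw_y 107.13 t 9.43 w 0.077 F [-0.4 -0.7  0.7] tilt [ 0.0088  0.0022 -1.    ] j [-0.68  0.05  0.28  1.6  -0.01  1.48  1.47]
tool shift mm [ 0.9  1.1 25.8]
turn about tool z deg 0.13 alt -179.87
knobtop depth 418 [0.48800533 0.16578865 0.16054523] [[0.47657416 0.15393754 0.15332981]
 [0.50045099 0.17780819 0.16270941]] 257.13397129186603 170.0
```

View pics/w2.png

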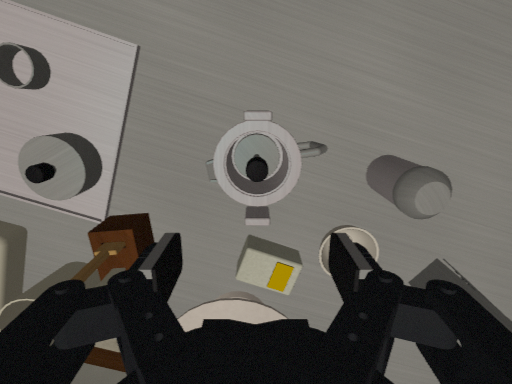

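Run:
```python
from h import *
goto([.4885,.166,.132],107)
```

```text
pos [0.4919 0.1661 0.3258] yaw_y 107.14 t 9.47 w 0.0767 F [0.5 1.  1.3] tilt [ 0.0086  0.0024 -1.    ] j [-0.68  0.05  0.28  1.6  -0.01  1.48  1.47]
tool shift mm [  5.    0.9 193.7]
turn about tool z deg 0.14 alt -179.86
```

Call:
step_arm:
  rows:
    - [[0.004, 0, 0.03, 0], [0, 0, 0.05, 0], [0, 0, 0.05, 0], [0, 0, 0.03, 0], [0, 0, 0, 0]]

```text
t: 10.1
position: [0.4917, 0.1609, 0.1635]
eef_rot: [-0.454, 3.096, 0.002]
ft_force: [-0.5, -0.4, 1.0]
gripper_width: 0.0769
```

Run:
```python
from h import *
goto([.4885,.166,.132],107)
```

```text
pos [0.4917 0.1609 0.1635] yaw_y 106.69 t 10.1 w 0.0769 F [-0.5 -0.4  1. ] tilt [ 0.0125  0.0031 -0.9999] j [-0.66  0.13  0.28  1.86 -0.04  1.14  1.49]
tool shift mm [ 2.   5.9 31.5]
turn about tool z deg -0.31 alt 179.69
```

Call:
step_arm:
  rows:
    - [[0.003, 0.006, 0.01, 0], [0, 0, 0.014, 0], [0, 0, 0, 0], [0, 0, 0, 0]]

```text
t: 10.6
position: [0.4893, 0.1665, 0.1417]
eef_rot: [-0.452, 3.091, 0.005]
ft_force: [0.3, -0.1, -0.9]
gripper_width: 0.0766
```

Run:
```python
from h import *
goto([.4885,.166,.132],107)
```

```text
pos [0.4893 0.1665 0.1417] yaw_y 106.63 t 10.6 w 0.0766 F [ 0.3 -0.1 -0.9] tilt [ 0.0172  0.0055 -0.9998] j [-0.67  0.15  0.27  1.89 -0.04  1.09  1.48]
tool shift mm [ 1.1 -0.2  9.7]
turn about tool z deg -0.37 alt 179.63
```

Call:
step_arm:
  rows:
    - [[0.001, 0, 0.008, 0], [0, 0, 0.002, 0], [0, 0, 0, 0]]

```text
t: 10.98
position: [0.4889, 0.1663, 0.1317]
eef_rot: [-0.452, 3.09, 0.005]
ft_force: [0.8, 0.6, -0.4]
gripper_width: 0.0769
```

Call:
step_arm:
  rows:
    - [[0, 0, 0, 0], [0, 0, 0, 0], [0, 0, 0, 0], [0, 0, 0, 0], [0, 0, 0, 0]]
  jaw: -1
  force: 50

```text
t: 11.6
position: [0.489, 0.1665, 0.132]
eef_rot: [-0.452, 3.09, 0.006]
ft_force: [-1.6, 0.1, 0.2]
gripper_width: 0.0247
```

Run:
```python
from h import *
goto([.4885,.166,.132],107)
```

```text
pos [0.489  0.1665 0.132 ] yaw_y 106.64 t 11.6 w 0.0247 F [-1.6  0.1  0.2] tilt [ 0.0185  0.0064 -0.9998] j [-0.66  0.16  0.27  1.9  -0.05  1.07  1.48]
tool shift mm [ 0.6 -0.4  0. ]
turn about tool z deg -0.36 alt 179.64
```

Call:
step_arm:
  rows:
    - [[0, 0, -0.01, 0], [-0.0005, 0, -0.025, 0], [-0.0005, 0, -0.03, 0], [-0.0005, 0, -0.03, 0], [-0.0005, 0, -0.03, 0], [0, 0, -0.015, 0], [0, 0, 0, 0]]

```text
t: 12.48
position: [0.4867, 0.165, 0.2765]
eef_rot: [-0.451, 3.094, 0.003]
ft_force: [-0.7, 0.2, -3.1]
gripper_width: 0.0247
```

Run:
```python
from h import *
goto([.60,-.25,.28],107)
snap("side","s3");crop("s3",100,90,300,250,3.6)
```

```text
pos [0.4867 0.165  0.2765] yaw_y 106.59 t 12.47 w 0.0247 F [-0.7  0.2 -3.1] tilt [ 0.0146  0.004  -0.9999] j [-0.68  0.04  0.27  1.71 -0.01  1.38  1.45]
tool shift mm [   9.8 -430.1   -3.5]
turn about tool z deg -0.41 alt 179.59
```

View pics/s3_c.png

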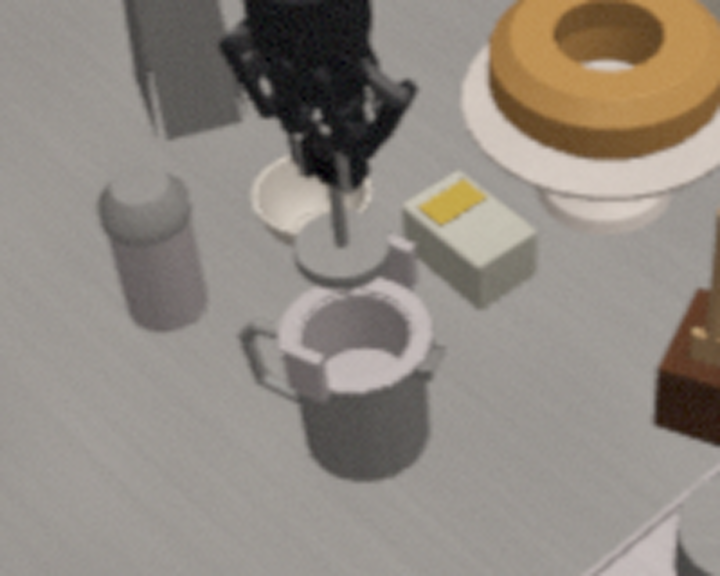

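Call:
step_arm:
  rows:
    - [[0, 0, 0, 5], [0, 0, 0, 10], [0, 0, 0, 10], [0, 0, 0, 10], [0, 0, 0, 5]]

```text
t: 13.15
position: [0.4834, 0.1636, 0.2676]
eef_rot: [0.671, 3.066, -0.003]
ft_force: [0.1, -0.4, -4.1]
gripper_width: 0.025
```

Run:
```python
from h import *
goto([.60,-.25,.28])
```

```text
pos [0.4834 0.1636 0.2676] yaw_y 65.32 t 13.15 w 0.025 F [ 0.1 -0.4 -4.1] tilt [ 0.0029 -0.0026 -1.    ] j [-0.7   0.05  0.29  1.72 -0.01  1.37  0.74]
tool shift mm [-278.7 -327.1  -11. ]
```

Call:
step_arm:
  rows:
    - [[-0.015, -0.018, -0.01, 0], [-0.034, -0.04, -0.005, 0], [-0.038, -0.045, 0, 0], [-0.038, -0.045, 0, 0], [-0.038, -0.045, 0, 0], [-0.038, -0.045, 0, 0], [-0.034, -0.04, 0, 0], [-0.015, -0.018, 0, 0]]

```text
t: 14.15
position: [0.5856, -0.2176, 0.271]
eef_rot: [-0.658, -3.058, 0.014]
ft_force: [0.1, 0.5, -3.6]
gripper_width: 0.0248
```

Run:
```python
from h import *
goto([.60,-.25,.08])
```

```text
pos [ 0.5856 -0.2176  0.271 ] yaw_y 65.71 t 14.15 w 0.0248 F [ 0.1  0.5 -3.6] tilt [-0.0146 -0.006  -0.9999] j [-0.18  0.36  0.61  1.42 -0.19  1.44  1.57]
tool shift mm [-28.5 -21.4 190.9]
```

Call:
step_arm:
  rows:
    - [[-0.028, -0.022, 0, 0], [0, 0, 0.04, 0], [0, 0, 0.05, 0], [0, 0, 0.04, 0], [0, 0, 0.015, 0], [0, 0, 0, 0], [0, 0, 0, 0]]

```text
t: 15.02
position: [0.5965, -0.2541, 0.1143]
eef_rot: [-0.664, -3.047, 0.018]
ft_force: [0.5, -0.1, -4.1]
gripper_width: 0.0248
```

Run:
```python
from h import *
goto([.60,-.25,.078])
```

```text
pos [ 0.5965 -0.2541  0.1143] yaw_y 65.41 t 15.03 w 0.0248 F [ 0.5 -0.1 -4.1] tilt [-0.025  -0.0064 -0.9997] j [-0.1   0.53  0.58  1.54 -0.29  1.18  1.67]
tool shift mm [-2.1  5.8 36.2]
```

Call:
step_arm:
  rows:
    - [[0, 0.002, 0.015, 0], [0, 0, 0.01, 0], [0, 0, 0.006, 0], [0, 0, 0.002, 0], [0, 0, 0, 0]]

```text
t: 15.65
position: [0.5982, -0.2528, 0.0816]
eef_rot: [-0.664, -3.051, 0.018]
ft_force: [-0.6, 1.5, -3.1]
gripper_width: 0.0245
```

Run:
```python
from h import *
goto([.60,-.25,.078])
```

```text
pos [ 0.5982 -0.2528  0.0816] yaw_y 65.43 t 15.65 w 0.0245 F [-0.6  1.5 -3.1] tilt [-0.021  -0.0073 -0.9998] j [-0.09  0.56  0.56  1.57 -0.31  1.12  1.68]
tool shift mm [-0.6  3.3  3.6]
```

Call:
step_arm:
  rows:
    - [[0, 0, 0.002, 0], [0, 0, 0.0015, 0], [0, 0, 0.001, 0], [0, 0, 0, 0]]

```text
t: 16.15
position: [0.5992, -0.2536, 0.0805]
eef_rot: [-0.666, -3.054, 0.018]
ft_force: [-0.4, 0.0, -4.3]
gripper_width: 0.0245
```

Run:
```python
from h import *
goto([.60,-.25,.078])
```

```text
pos [ 0.5992 -0.2536  0.0805] yaw_y 65.42 t 16.15 w 0.0245 F [-0.4  0.  -4.3] tilt [-0.0174 -0.0077 -0.9998] j [-0.09  0.56  0.56  1.57 -0.31  1.12  1.68]
tool shift mm [0.7 3.6 2.5]
```

Call:
step_arm:
  rows:
    - [[0, 0, 0.003, 0], [0, 0, 0.002, 0], [0, 0, 0, 0]]

```text
t: 16.52
position: [0.6007, -0.2546, 0.0805]
eef_rot: [-0.667, -3.059, 0.016]
ft_force: [-0.2, -0.6, -3.9]
gripper_width: 0.0247
```

Run:
```python
from h import *
goto([.60,-.25,.078])
```

```text
pos [ 0.6007 -0.2546  0.0805] yaw_y 65.39 t 16.52 w 0.0247 F [-0.2 -0.6 -3.9] tilt [-0.0125 -0.0079 -0.9999] j [-0.09  0.57  0.56  1.57 -0.31  1.11  1.69]
tool shift mm [2.5 3.9 2.5]
```

Call:
step_arm:
  rows:
    - [[0, 0, 0.003, 0], [0, 0, 0.003, 0]]

```text
t: 16.77
position: [0.6023, -0.2557, 0.08]
eef_rot: [-0.669, -3.064, 0.015]
ft_force: [-11.4, 6.2, 33.8]
gripper_width: 0.0245
```

Run:
```python
from h import *
goto([.60,-.25,.078])
snap("side","s4");crop("s4",200,150,420,330,3.5)
```

```text
pos [ 0.6023 -0.2557  0.08  ] yaw_y 65.37 t 16.77 w 0.0245 F [-11.4   6.2  33.8] tilt [-0.0076 -0.0082 -0.9999] j [-0.08  0.57  0.56  1.57 -0.31  1.11  1.69]
tool shift mm [4.4 4.3 1.9]
```

View pics/s4_c.png

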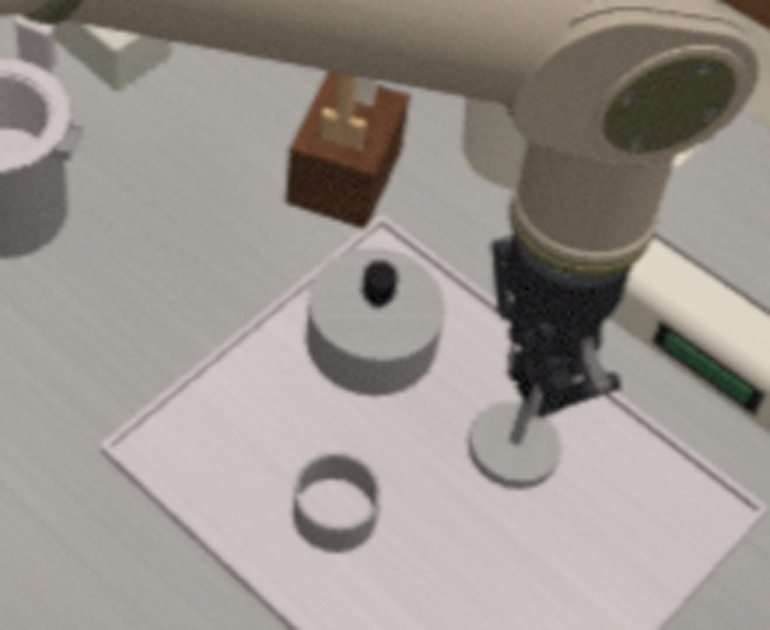

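Call:
step_arm:
  rows:
    - [[0, 0, -0.002, 0], [0, 0, 0, 0]]

```text
t: 17.08
position: [0.6024, -0.2557, 0.0819]
eef_rot: [-0.669, -3.064, 0.015]
ft_force: [0.5, 0.5, -3.6]
gripper_width: 0.0246
```

Run:
```python
from h import *
goto([.60,-.25,.078])
```

```text
pos [ 0.6024 -0.2557  0.0819] yaw_y 65.37 t 17.07 w 0.0246 F [ 0.5  0.5 -3.6] tilt [-0.0071 -0.0083 -0.9999] j [-0.08  0.56  0.56  1.56 -0.31  1.11  1.69]
tool shift mm [4.6 4.2 3.8]
```

Hanging just above; lower 1.5 mm and release.

Call:
step_arm:
  rows:
    - [[0, 0, 0.001, 0], [0, 0, 0.0005, 0]]

```text
t: 17.32
position: [0.6022, -0.2556, 0.0797]
eef_rot: [-0.669, -3.063, 0.015]
ft_force: [-2.3, 1.7, 9.2]
gripper_width: 0.0247
```

Call:
step_arm:
  rows:
    - [[0, 0, 0, 0], [0, 0, 0, 0], [0, 0, 0, 0]]
  jaw: 0.5

```text
t: 17.7
position: [0.6026, -0.2558, 0.0797]
eef_rot: [-0.669, -3.064, 0.016]
ft_force: [0.4, -0.8, 0.1]
gripper_width: 0.0643
```

Run:
```python
from h import *
goto([.60,-.25,.078])
snap("side","s5");crop("s5",200,150,420,330,3.5)
```

```text
pos [ 0.6026 -0.2558  0.0797] yaw_y 65.37 t 17.7 w 0.0643 F [ 0.4 -0.8  0.1] tilt [-0.0074 -0.0086 -0.9999] j [-0.08  0.57  0.56  1.56 -0.31  1.11  1.69]
tool shift mm [4.7 4.2 1.7]
```

View pics/s5_c.png

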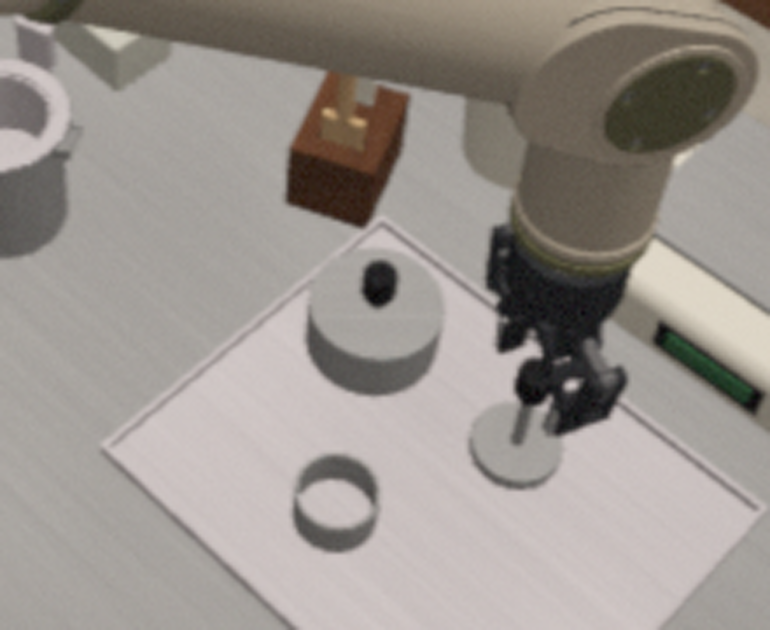

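Call:
step_arm:
  rows:
    - [[0, 0, -0.015, 0], [0, 0, -0.03, 0], [0, 0, -0.05, 0], [0, 0, -0.05, 0], [0, 0, -0.05, 5], [0, 0, -0.02, 10], [0, 0, 0, 10], [0, 0, 0, 10]]

```text
t: 18.75
position: [0.6034, -0.2549, 0.3111]
eef_rot: [1.586, 2.706, -0.015]
ft_force: [-0.4, 0.4, 0.1]
gripper_width: 0.0644
```

Run:
```python
from h import *
goto([.431,.150,.30],17)
```

```text
pos [ 0.6034 -0.2549  0.3111] yaw_y 29.27 t 18.75 w 0.0644 F [-0.4  0.4  0.1] tilt [-5.000e-04 -1.080e-02 -9.999e-01] j [-0.18  0.44  0.74  1.28 -0.28  1.53  1.03]
tool shift mm [437.6  47.6   6.8]
turn about tool z deg 12.27 alt -167.73
```

Call:
step_arm:
  rows:
    - [[0.025, 0.003, 0, 0], [0.05, 0.006, 0, 0], [0.058, 0.007, 0, 0], [0.058, 0.007, 0, 0], [0.058, 0.007, 0, 0], [0.058, 0.007, 0, 0], [0.05, 0.005, 0, 0], [0.03, 0.003, 0, 0]]

```text
t: 19.75
position: [0.4503, 0.1113, 0.3145]
eef_rot: [1.595, 2.691, -0.006]
ft_force: [0.4, -1.0, -0.9]
gripper_width: 0.0641
```

Run:
```python
from h import *
goto([.431,.150,.30],17)
```

```text
pos [0.4503 0.1113 0.3145] yaw_y 28.69 t 19.75 w 0.0641 F [ 0.4 -1.  -0.9] tilt [ 0.0095 -0.0099 -0.9999] j [-0.84 -0.1   0.46  1.75  0.06  1.47  0.11]
tool shift mm [43.4  1.6 13.9]
turn about tool z deg 11.69 alt -168.31
```

Call:
step_arm:
  rows:
    - [[0.03, 0.001, 0, 6], [0.013, 0, 0, 6], [0, 0, 0, 0], [0, 0, 0, 0]]

```text
t: 20.25
position: [0.4306, 0.1517, 0.3177]
eef_rot: [1.868, 2.508, 0.005]
ft_force: [0.5, 0.6, -0.2]
gripper_width: 0.0638
```

Run:
```python
from h import *
goto([.431,.150,.30],17)
p,d,K,T=snap("wrist","w3");C=cloud(d,K,T)
e=(d>0)&(abs(C[...,2]-.158)<.006)&(np.hypot(C[...,0]-.489,C[...,1]-.167)<.085)&(np.hypot(C[...,0]-.489,C[...,1]-.167)>.045)
n,l,s,c=cv2.connectedComponentsWithStats(e.astype(np.uint8))
cs=[]
for i in range(1,n):
    if s[i,4]>40:
        q=C[l==i][:,:2].astype(np.float32);r=cv2.minAreaRect(q);print(s[i],c[i],q.mean(0),r,C[l==i][:,2].mean());cs.append(np.array(r[0]))
if len(cs)>1: dd=cs[1]-cs[0];print((cs[0]+cs[1])/2,np.hypot(*dd),np.degrees(np.arctan2(dd[1],dd[0])))
```

```text
pos [0.4306 0.1517 0.3177] yaw_y 16.64 t 20.25 w 0.0638 F [ 0.5  0.6 -0.2] tilt [ 0.0135 -0.0065 -0.9999] j [-0.87 -0.12  0.39  1.76  0.06  1.48 -0.2 ]
tool shift mm [-1.6 -0.3 17.8]
turn about tool z deg -0.36 alt 179.64
[251 161   9  27 241] [255.         174.10788382] [0.43172675 0.15009758] ((0.43183618783950806, 0.14964812994003296), (0.008928733877837658, 0.02876053750514984), 16.744718551635742) 0.15896247758057197
[358 160  13  27 287] [364.22996516 173.1010453 ] [0.5471422  0.18517187] ((0.5481094121932983, 0.18513084948062897), (0.009916338138282299, 0.02890903130173683), 17.429767608642578) 0.1581895170159301
[0.4899728  0.16738949] 0.12156679681402913 16.970445321314855
```

View pics/w3.png

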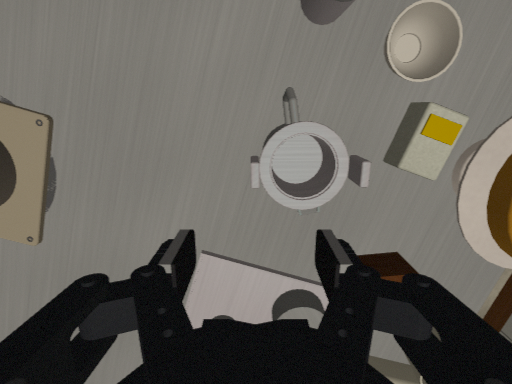

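Call:
step_arm:
  rows:
    - [[-0.001, 0, 0.03, 0], [0, 0, 0.05, 0], [0, 0, 0.05, 0], [0, 0, 0.02, 0], [0, 0, 0, 0]]

```text
t: 20.92
position: [0.4355, 0.1459, 0.1652]
eef_rot: [1.867, 2.506, 0.009]
ft_force: [-0.2, -0.0, 1.6]
gripper_width: 0.0641
```

Run:
```python
from h import *
goto([.4318,.1497,.126],17)
```

```text
pos [0.4355 0.1459 0.1652] yaw_y 16.63 t 20.93 w 0.0641 F [-0.2 -0.   1.6] tilt [ 0.0165 -0.0051 -0.9999] j [-0.85 -0.01  0.42  2.    0.02  1.14 -0.15]
tool shift mm [ 5.1 -3.  39.2]
turn about tool z deg -0.37 alt 179.63
```

Call:
step_arm:
  rows:
    - [[0.005, -0.003, 0.01, 0], [0, 0, 0.015, 0], [0, 0, 0, 0], [0, 0, 0, 0]]

```text
t: 21.42
position: [0.4329, 0.1503, 0.141]
eef_rot: [1.866, 2.505, 0.014]
ft_force: [-0.2, -0.4, -0.3]
gripper_width: 0.0637
```

Run:
```python
from h import *
goto([.4318,.1497,.126],17)
```

```text
pos [0.4329 0.1503 0.141 ] yaw_y 16.65 t 21.43 w 0.0637 F [-0.2 -0.4 -0.3] tilt [ 0.0196 -0.0031 -0.9998] j [-0.86  0.01  0.42  2.03  0.01  1.08 -0.15]
tool shift mm [-0.1 -1.5 15. ]
turn about tool z deg -0.35 alt 179.65
```

Call:
step_arm:
  rows:
    - [[0, -0.001, 0.009, 0], [0, 0, 0.005, 0], [0, 0, 0, 0]]

```text
t: 21.8
position: [0.4324, 0.15, 0.1265]
eef_rot: [1.866, 2.505, 0.016]
ft_force: [-0.8, -0.7, -0.1]
gripper_width: 0.0639
```

Run:
```python
from h import *
goto([.4318,.1497,.126],17)
```

```text
pos [0.4324 0.15   0.1265] yaw_y 16.65 t 21.8 w 0.0639 F [-0.8 -0.7 -0.1] tilt [ 0.0203 -0.0026 -0.9998] j [-0.85  0.03  0.42  2.05 -0.    1.05 -0.14]
tool shift mm [-0.1 -0.7  0.5]
turn about tool z deg -0.35 alt 179.65
```

Call:
step_arm:
  rows:
    - [[0, -0.001, 0, 0], [0, 0, 0, 0], [0, 0, 0, 0], [0, 0, 0, 0], [0, 0, 0, 0], [0, 0, 0, 0]]
  jaw: -1
  force: 60

```text
t: 22.55
position: [0.4316, 0.1498, 0.1268]
eef_rot: [1.866, 2.505, 0.016]
ft_force: [-0.4, 0.5, -1.3]
gripper_width: 0.0093
```

Run:
```python
from h import *
goto([.4318,.1497,.126],17)
```

```text
pos [0.4316 0.1498 0.1268] yaw_y 16.65 t 22.55 w 0.0093 F [-0.4  0.5 -1.3] tilt [ 0.0206 -0.0024 -0.9998] j [-0.85  0.03  0.42  2.05  0.    1.05 -0.14]
tool shift mm [-0.1  0.2  0.8]
turn about tool z deg -0.35 alt 179.65
```

Call:
step_arm:
  rows:
    - [[0, 0, -0.008, 0], [0, 0.0003, -0.015, 0], [0, 0.0004, -0.02, 0], [0, 0.0004, -0.025, 0], [0, 0, 0, 0]]

```text
t: 23.18
position: [0.4312, 0.15, 0.1997]
eef_rot: [1.866, 2.505, 0.017]
ft_force: [-0.4, 0.3, -1.6]
gripper_width: 0.009
```

Run:
```python
from h import *
goto([.4316,.1498,.246],17)
snap("side","s6");crop("s6",100,90,300,250,3.6)
```

```text
pos [0.4312 0.15   0.1997] yaw_y 16.62 t 23.18 w 0.009 F [-0.4  0.3 -1.6] tilt [ 0.021  -0.0021 -0.9998] j [-0.86 -0.06  0.41  1.96  0.04  1.21 -0.18]
tool shift mm [ -0.7   1.2 -46.2]
turn about tool z deg -0.38 alt 179.62
```

View pics/s6_c.png

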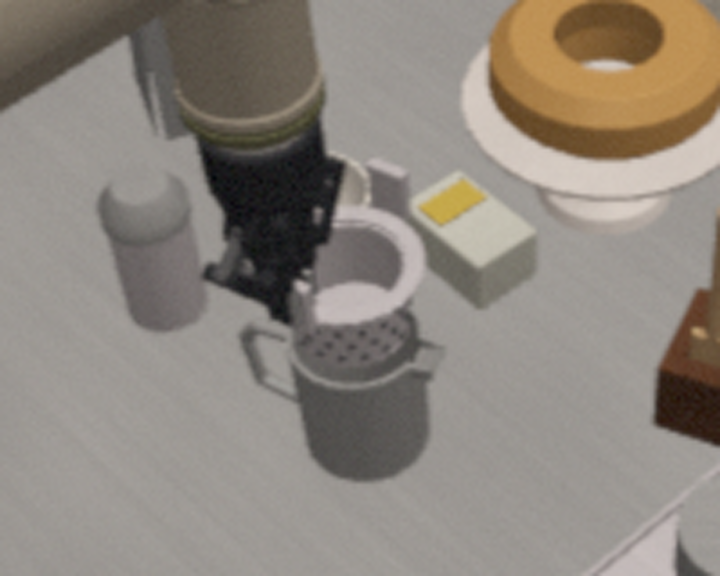

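Basket is coming out level, jug staying. Continue upward.

Call:
step_arm:
  rows:
    - [[0, 0.0004, -0.02, 0], [0, 0.0004, -0.025, 0], [0, 0, -0.015, 0], [0, 0, 0, 0]]

```text
t: 23.72
position: [0.4284, 0.1494, 0.2567]
eef_rot: [1.868, 2.507, 0.006]
ft_force: [1.0, -0.4, -2.0]
gripper_width: 0.0089
```

Run:
```python
from h import *
import numpy as np
c=np.array([.505,-.335]);e=c-.061*np.array([np.cos(.297),np.sin(.297)]);print(e)
goto([e[0],e[1],.265],17)
```

```text
[ 0.44667066 -0.35285183]
pos [0.4284 0.1494 0.2567] yaw_y 16.63 t 23.73 w 0.0089 F [ 1.  -0.4 -2. ] tilt [ 0.0146 -0.0061 -0.9999] j [-0.87 -0.1   0.4   1.88  0.05  1.35 -0.19]
tool shift mm [-486.5 -126.2   -4.9]
turn about tool z deg -0.37 alt 179.63
```

Call:
step_arm:
  rows:
    - [[-0.02, -0.005, 0, 0], [-0.04, -0.01, 0, 0], [-0.05, -0.013, 0, 0], [-0.05, -0.013, 0, 0], [-0.05, -0.013, 0, 0], [-0.05, -0.013, 0, 0], [-0.05, -0.013, 0, 0], [-0.05, -0.013, 0, 0]]

```text
t: 24.72
position: [0.4365, -0.238, 0.2523]
eef_rot: [1.867, 2.514, -0.003]
ft_force: [1.0, -0.1, -3.9]
gripper_width: 0.0092
```

Run:
```python
from h import *
goto([.4467,-.3529,.265],17)
```

```text
pos [ 0.4365 -0.238   0.2523] yaw_y 16.78 t 24.73 w 0.0092 F [ 1.  -0.1 -3.9] tilt [ 0.007  -0.0078 -0.9999] j [-0.56 -0.01  0.97  1.81  0.01  1.33  0.71]
tool shift mm [-113.   -23.3  -11.7]
turn about tool z deg -0.22 alt 179.78
```

Call:
step_arm:
  rows:
    - [[-0.045, -0.009, 0, 0], [-0.04, -0.008, 0, 0], [-0.02, -0.004, 0, 0], [0, 0, 0, 0]]

```text
t: 25.22
position: [0.4395, -0.3554, 0.2505]
eef_rot: [1.881, 2.506, -0.012]
ft_force: [0.4, 0.6, -1.6]
gripper_width: 0.0091
```

Run:
```python
from h import *
goto([.4467,-.3529,.084],17)
```

```text
pos [ 0.4395 -0.3554  0.2505] yaw_y 16.23 t 25.23 w 0.0091 F [ 0.4  0.6 -1.6] tilt [ 0.0019 -0.0108 -0.9999] j [-0.29  0.29  1.08  1.65 -0.25  1.35  1.1 ]
tool shift mm [  2.2   7.8 166.5]
turn about tool z deg -0.77 alt 179.23
```

Call:
step_arm:
  rows:
    - [[0, 0.006, 0.03, 0], [0, 0, 0.045, 0], [0, 0, 0.04, 0], [0, 0, 0.02, 0], [0, 0, 0, 0]]

```text
t: 25.85
position: [0.4425, -0.3527, 0.1102]
eef_rot: [1.882, 2.509, -0.01]
ft_force: [-0.8, -0.0, -1.7]
gripper_width: 0.0091
```

Run:
```python
from h import *
goto([.4467,-.3529,.078],17)
snap("side","s7");crop("s7",200,180,420,360,3.5)
```

```text
pos [ 0.4425 -0.3527  0.1102] yaw_y 16.26 t 25.85 w 0.0091 F [-0.8 -0.  -1.7] tilt [ 0.     -0.0084 -1.    ] j [-0.2   0.44  0.97  1.81 -0.4   1.1   1.2 ]
tool shift mm [-1.1  4.1 32.2]
turn about tool z deg -0.74 alt 179.26
```

View pics/s7_c.png

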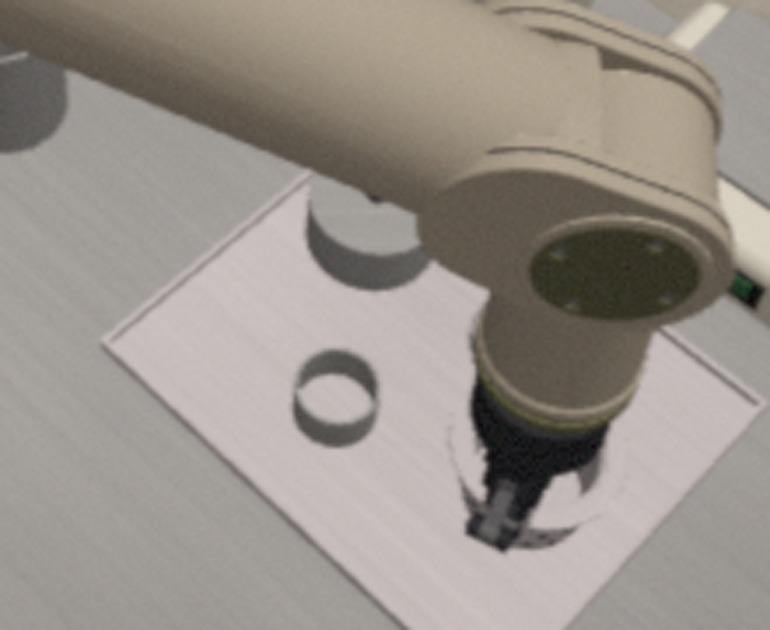

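Call:
step_arm:
  rows:
    - [[0, 0.002, 0.012, 0], [0, 0, 0.01, 0], [0, 0, 0.005, 0], [0, 0, 0, 0]]

```text
t: 26.4
position: [0.4462, -0.3529, 0.0845]
eef_rot: [1.878, 2.506, -0.008]
ft_force: [-0.3, 0.7, -2.1]
gripper_width: 0.0094
```

Run:
```python
from h import *
goto([.4467,-.3529,.078],17)
```

```text
pos [ 0.4462 -0.3529  0.0845] yaw_y 16.32 t 26.4 w 0.0094 F [-0.3  0.7 -2.1] tilt [ 0.0045 -0.01   -0.9999] j [-0.17  0.48  0.95  1.83 -0.44  1.05  1.23]
tool shift mm [-0.   0.5  6.5]
turn about tool z deg -0.68 alt 179.32
```

Call:
step_arm:
  rows:
    - [[0, 0, 0.002, 0], [0, 0, 0.002, 0], [0, 0, 0, 0]]

```text
t: 26.78
position: [0.4465, -0.3533, 0.0808]
eef_rot: [1.878, 2.506, -0.008]
ft_force: [0.7, 0.0, -2.0]
gripper_width: 0.009
```

Run:
```python
from h import *
goto([.4467,-.3529,.078],17)
```

```text
pos [ 0.4465 -0.3533  0.0808] yaw_y 16.31 t 26.77 w 0.009 F [ 0.7  0.  -2. ] tilt [ 0.0051 -0.0105 -0.9999] j [-0.17  0.48  0.94  1.83 -0.44  1.05  1.23]
tool shift mm [0.4 0.3 2.8]
turn about tool z deg -0.69 alt 179.31
```

Call:
step_arm:
  rows:
    - [[0, 0, 0.0015, 0], [0, 0, 0.0005, 0]]

```text
t: 27.02
position: [0.4465, -0.3534, 0.0788]
eef_rot: [1.878, 2.505, -0.008]
ft_force: [0.1, 0.0, -1.7]
gripper_width: 0.0096
```

Run:
```python
from h import *
goto([.4467,-.3529,.078],17)
```

```text
pos [ 0.4465 -0.3534  0.0788] yaw_y 16.31 t 27.02 w 0.0096 F [ 0.1  0.  -1.7] tilt [ 0.0054 -0.0106 -0.9999] j [-0.16  0.49  0.94  1.83 -0.45  1.04  1.23]
tool shift mm [0.5 0.3 0.8]
turn about tool z deg -0.69 alt 179.31
```

Call:
step_arm:
  rows:
    - [[0, 0, 0.0015, 0], [0, 0, 0, 0]]

```text
t: 27.28
position: [0.4467, -0.3539, 0.0782]
eef_rot: [1.878, 2.505, -0.008]
ft_force: [-0.6, 1.1, -0.9]
gripper_width: 0.009
```

Run:
```python
from h import *
goto([.4467,-.3529,.078],17)
```

```text
pos [ 0.4467 -0.3539  0.0782] yaw_y 16.29 t 27.27 w 0.009 F [-0.6  1.1 -0.9] tilt [ 0.0062 -0.0107 -0.9999] j [-0.16  0.49  0.94  1.83 -0.45  1.04  1.23]
tool shift mm [0.9 0.3 0.1]
turn about tool z deg -0.71 alt 179.29
```

Call:
step_arm:
  rows:
    - [[0, 0, 0.0005, 0], [0, 0, 0, 0], [0, 0, 0, 0]]
  jaw: 0.2

```text
t: 27.65
position: [0.4471, -0.3541, 0.0778]
eef_rot: [1.877, 2.504, -0.007]
ft_force: [0.3, -0.5, 0.2]
gripper_width: 0.0515
```

Call:
step_arm:
  rows:
    - [[0, 0, -0.012, 0], [0, 0, -0.03, 0], [0, 0, -0.05, 0], [0, 0, -0.05, 0], [0, 0, -0.05, 0], [0, 0, -0.04, 0]]

```text
t: 28.4
position: [0.4435, -0.3513, 0.3183]
eef_rot: [1.882, 2.504, -0.009]
ft_force: [0.8, 0.3, -0.4]
gripper_width: 0.051
```

Run:
```python
from h import *
goto([.688,-.0075,.33],112)
snap("side","s8");snap("wrist","w4")
```

```text
pos [ 0.4435 -0.3513  0.3183] yaw_y 16.15 t 28.4 w 0.051 F [ 0.8  0.3 -0.4] tilt [ 0.0043 -0.0104 -0.9999] j [-0.32  0.25  1.11  1.53 -0.22  1.49  1.07]
tool shift mm [262.1 330.5 -14.3]
turn about tool z deg 84.15 alt -95.85
```

View pics/s8.png

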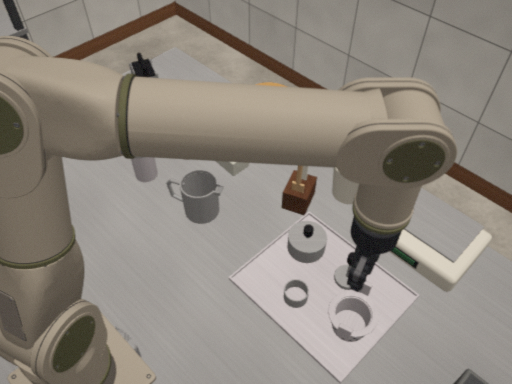

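View pics/w4.png

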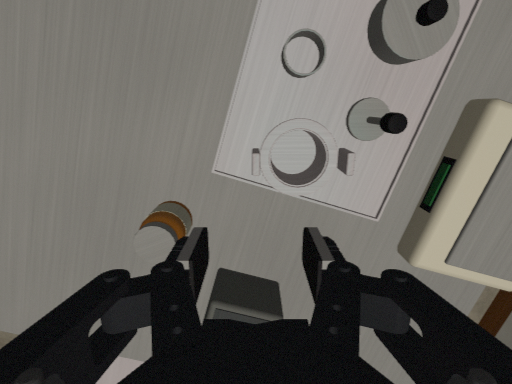

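Call:
step_arm:
  rows:
    - [[0.015, 0.02, -0.02, 0], [0.03, 0.037, -0.01, 0], [0.036, 0.046, 0, 0], [0.036, 0.046, 0, 0], [0.036, 0.046, 0, 0], [0.036, 0.046, 0, 0], [0.034, 0.04, 0, 0], [0.015, 0.02, 0, 0]]

```text
t: 29.5
position: [0.6717, -0.0346, 0.3509]
eef_rot: [1.89, 2.49, -0.005]
ft_force: [-0.5, -0.9, -0.7]
gripper_width: 0.0512
```

Call:
step_arm:
  rows:
    - [[0, 0, 0, 6], [0, 0, 0, 10], [0, 0, 0, 10.5], [0, 0, 0, 10.5], [0, 0, 0, 10.5], [0, 0, 0, 10.5], [0, 0, 0, 10.5], [0, 0, 0, 10.5]]

```text
t: 30.5
position: [0.6712, -0.0321, 0.349]
eef_rot: [3.053, 0.673, 0.006]
ft_force: [0.2, -0.6, -0.3]
gripper_width: 0.051
```

Run:
```python
from h import *
goto([.688,-.0075,.35],112)
```

```text
pos [ 0.6712 -0.0321  0.349 ] yaw_y -65.15 t 30.5 w 0.051 F [ 0.2 -0.6 -0.3] tilt [ 0.0068 -0.014  -0.9999] j [-0.7   0.65  1.23  1.16 -0.6   1.69 -0.78]
tool shift mm [ 25.6 -15.3  -1.2]
turn about tool z deg 2.85 alt -177.15
```

Call:
step_arm:
  rows:
    - [[0.025, -0.015, 0, 2.8], [0, 0, 0, 0], [0, 0, 0, 0]]

```text
t: 30.88
position: [0.6872, -0.0085, 0.3487]
eef_rot: [3.069, 0.588, 0.005]
ft_force: [-0.5, 0.2, -0.0]
gripper_width: 0.0512
```

Run:
```python
from h import *
goto([.688,-.0075,.35],112)
p,d,K,T=snap("wrist","w5");C=cloud(d,K,T)
b=(d>0)&(C[...,2]>.21)&(C[...,2]<.235)&(abs(C[...,0]-.69)<.06)&(abs(C[...,1])<.06)
v,u=np.nonzero(b);print("top",b.sum(),C[b].mean(0),np.percentile(C[b],[2,98],axis=0),u.mean(),v.mean())
b=(d>0)&(C[...,2]>.18)&(C[...,2]<.19)&(abs(C[...,0]-.7)<.06)&(abs(C[...,1])<.06)
print("scr",b.sum(),C[b].mean(0))
```

```text
pos [ 0.6872 -0.0085  0.3487] yaw_y -68.3 t 30.88 w 0.0512 F [-0.5  0.2 -0. ] tilt [ 0.006  -0.0155 -0.9999] j [-0.7   0.69  1.22  1.11 -0.64  1.71 -0.87]
tool shift mm [ 1.1 -0.6 -1.3]
turn about tool z deg -0.3 alt 179.7
top 184 [ 0.69019651 -0.00766933  0.22334954] [[ 0.68321015 -0.01414639  0.21211908]
 [ 0.69551775 -0.00177479  0.22638394]] 252.17934782608697 178.58695652173913
scr 127 [0.72207469 0.00568648 0.18487708]
```

View pics/w5.png

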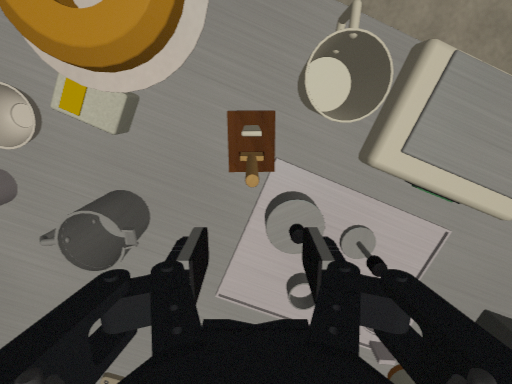

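Call:
step_arm:
  rows:
    - [[0.001, 0, 0.03, 0], [0, 0, 0.05, 0], [0, 0, 0.04, 0], [0, 0, 0.015, 0], [0, 0, 0, 0]]

```text
t: 31.55
position: [0.6883, -0.0123, 0.2124]
eef_rot: [3.07, 0.588, 0.009]
ft_force: [-0.5, -1.4, 0.5]
gripper_width: 0.0514
```

Run:
```python
from h import *
goto([.689,-.0077,.176],112)
```

```text
pos [ 0.6883 -0.0123  0.2124] yaw_y -68.33 t 31.55 w 0.0514 F [-0.5 -1.4  0.5] tilt [ 0.0089 -0.0144 -0.9999] j [-0.75  0.75  1.18  1.35 -0.68  1.46 -0.81]
tool shift mm [ 2.2 -4.7 36.4]
turn about tool z deg -0.33 alt 179.67
```

Call:
step_arm:
  rows:
    - [[0.002, -0.005, 0.012, 0], [0, 0, 0.015, 0], [0, 0, 0.008, 0], [0, 0, 0, 0]]

```text
t: 32.05
position: [0.69, -0.0075, 0.1783]
eef_rot: [3.069, 0.588, 0.015]
ft_force: [0.0, 0.4, 0.7]
gripper_width: 0.0514
```

Run:
```python
from h import *
goto([.689,-.0077,.176],112)
```

```text
pos [ 0.69   -0.0075  0.1783] yaw_y -68.31 t 32.05 w 0.0514 F [0.  0.4 0.7] tilt [ 0.0128 -0.0143 -0.9998] j [-0.76  0.78  1.16  1.39 -0.7   1.41 -0.8 ]
tool shift mm [-1.  -0.2  2.3]
turn about tool z deg -0.31 alt 179.69
```

Call:
step_arm:
  rows:
    - [[-0.001, 0, 0.001, 0], [0, 0, 0, 0], [0, 0, 0, 0], [0, 0, 0, 0], [0, 0, 0, 0]]
  jaw: -1
  force: 30

```text
t: 32.67
position: [0.6891, -0.0074, 0.1779]
eef_rot: [3.07, 0.589, 0.016]
ft_force: [-1.0, 1.4, -1.1]
gripper_width: 0.0131
```

Run:
```python
from h import *
goto([.6885,-.0077,.176],112)
```

```text
pos [ 0.6891 -0.0074  0.1779] yaw_y -68.29 t 32.67 w 0.0131 F [-1.   1.4 -1.1] tilt [ 0.0131 -0.0131 -0.9998] j [-0.76  0.77  1.16  1.4  -0.7   1.4  -0.8 ]
tool shift mm [-0.7  0.1  1.9]
turn about tool z deg -0.29 alt 179.71
```

Call:
step_arm:
  rows:
    - [[0, 0, -0.01, 0], [0.0002, 0.0004, -0.025, 0], [0.0002, 0.0004, -0.025, 0], [0.0002, 0.0004, -0.025, 0], [0, 0, -0.03, 0], [0, 0, -0.03, 0], [0, 0, 0, 0]]

```text
t: 33.55
position: [0.6883, -0.0088, 0.3325]
eef_rot: [3.066, 0.584, 0.022]
ft_force: [-0.3, -1.0, -0.3]
gripper_width: 0.0131
```

Run:
```python
from h import *
goto([.53,.10,.32],27.5)
snap("side","s9");snap("scene","c9");crop("c9",180,60,400,290,2.6)
```

```text
pos [ 0.6883 -0.0088  0.3325] yaw_y -68.44 t 33.55 w 0.0131 F [-0.3 -1.  -0.3] tilt [ 0.0175 -0.0175 -0.9997] j [-0.72  0.69  1.22  1.15 -0.63  1.66 -0.87]
tool shift mm [-107.3 -159.6    7.8]
turn about tool z deg 84.06 alt -95.94
```

View pics/s9.png

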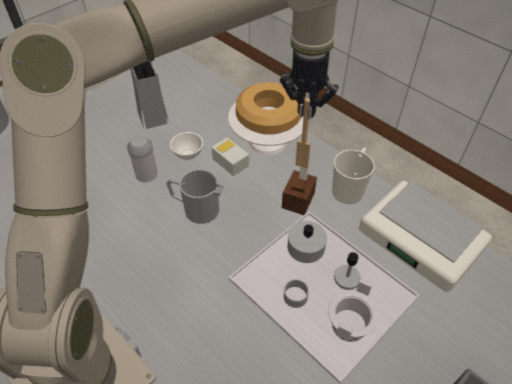

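View pics/c9_c.png

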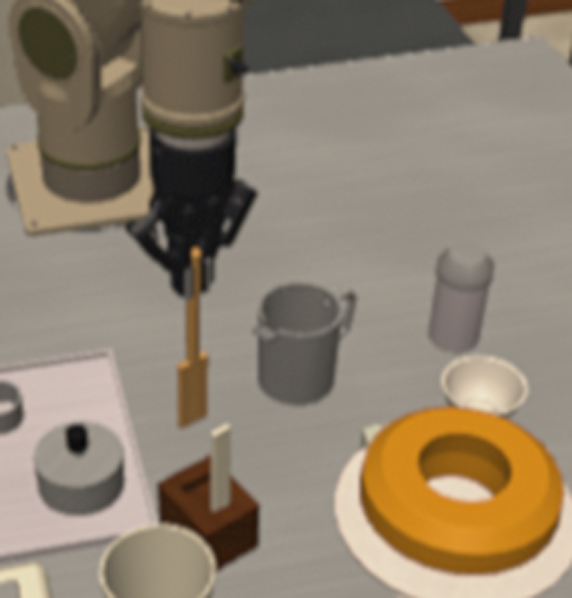

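Run:
```python
from h import *
from scipy.optimize import least_squares
allp=[]
for n in("s9","c9"):
    p,d,K,T=load(n);C=cloud(d,K,T)
    m=(d>0)&(C[...,2]>.110)&(C[...,2]<.119)&(np.hypot(C[...,0]-.489,C[...,1]-.167)<.06)&(np.hypot(C[...,0]-.489,C[...,1]-.167)>.04)
    q=C[m][:,:2]
    f=lambda x:np.hypot(q[:,0]-x[0],q[:,1]-x[1])-x[2]
    r=least_squares(f,[.489,.167,.048],loss="soft_l1",f_scale=.002);print(n,m.sum(),r.x)
    cx,cy=r.x[:2]
    rr=np.hypot(C[...,0]-cx,C[...,1]-cy)
    for nm,mm in(("spout",(d>0)&(rr>.053)&(rr<.07)&(C[...,2]>.09)&(C[...,2]<.12)),("handle",(d>0)&(rr>.07)&(rr<.105)&(C[...,2]>.03)&(C[...,2]<.12))):
        k,l,s,c=cv2.connectedComponentsWithStats(mm.astype(np.uint8))
        for i in range(1,k):
            if s[i,4]>8:
                w=C[l==i];a=w.mean(0);print(" ",nm,s[i,4],c[i].round(1),a.round(4),"ang",np.degrees(np.arctan2(a[1]-cy,a[0]-cx)).round(1),"zr",w[:,2].min().round(3),w[:,2].max().round(3))
# wrist w3 (empty? strainer in) ; w5 jug rim
p,d,K,T=load("w5");C=cloud(d,K,T)
m=(d>0)&(C[...,2]>.110)&(C[...,2]<.119)&(np.hypot(C[...,0]-.489,C[...,1]-.167)<.06)
q=C[m][:,:2];f=lambda x:np.hypot(q[:,0]-x[0],q[:,1]-x[1])-x[2]
r=least_squares(f,[.489,.167,.048],loss="soft_l1",f_scale=.002);print("w5",m.sum(),r.x);cx,cy=r.x[:2]
rr=np.hypot(C[...,0]-cx,C[...,1]-cy)
for nm,mm in(("spout",(d>0)&(rr>.053)&(rr<.07)&(C[...,2]>.09)&(C[...,2]<.12)),("handle",(d>0)&(rr>.07)&(rr<.105)&(C[...,2]>.03)&(C[...,2]<.12))):
        k,l,s,c=cv2.connectedComponentsWithStats(mm.astype(np.uint8))
        for i in range(1,k):
            if s[i,4]>8:
                w=C[l==i];a=w.mean(0);print(" ",nm,s[i,4],c[i].round(1),a.round(4),"ang",np.degrees(np.arctan2(a[1]-cy,a[0]-cx)).round(1),"zr",w[:,2].min().round(3),w[:,2].max().round(3))
# paddle lower end position
for n in("s9","c9"):
    p,d,K,T=load(n);C=cloud(d,K,T);f=p.astype(int)
    m=(d>0)&(f[...,0]-f[...,2]>45)&(abs(C[...,0]-.69)<.06)&(abs(C[...,1])<.06)&(C[...,2]>.1)&(C[...,2]<.38)
    w=C[m];print(n,"paddle",m.sum(),w[:,2].min(),w[:,2].max())
    for a,b in((.15,.19),(.19,.23),(.26,.30)):
        z=w[(w[:,2]>a)&(w[:,2]<b)]; print(a,z.mean(0) if len(z) else None)
```

```text
s9 238 [0.4902119  0.16728205 0.04845249]
  spout 19 [177.2 181.9] [0.4598 0.2221 0.1004] ang 119.0 zr 0.095 0.106
  spout 48 [219.9 189.8] [0.516  0.1145 0.1108] ang -64.0 zr 0.102 0.117
  handle 101 [171.5 187.8] [0.4506 0.2412 0.068 ] ang 118.2 zr 0.03 0.105
c9 141 [0.49279624 0.16489929 0.04820003]
  spout 33 [281.  188.5] [0.5198 0.1132 0.1091] ang -62.4 zr 0.099 0.114
  handle 68 [313.5 179.4] [0.4563 0.2413 0.0666] ang 115.5 zr 0.031 0.103
w5 809 [0.49166843 0.16519193 0.04821825]
  spout 173 [132.1 236.5] [0.519  0.1132 0.1106] ang -62.2 zr 0.102 0.115
  spout 35 [ 52.6 241.2] [0.4626 0.2244 0.1003] ang 116.2 zr 0.097 0.103
  handle 162 [ 47.1 237.7] [0.4559 0.2403 0.087 ] ang 115.5 zr 0.056 0.103
s9 paddle 208 0.17230861880169157 0.3796433952476749
0.15 [ 0.68510021 -0.00891455  0.18281085]
0.19 [ 0.68551776 -0.00885743  0.20762467]
0.26 [ 0.68438238 -0.01254944  0.27952354]
c9 paddle 402 0.16522191006242226 0.37999845044524294
0.15 [ 0.69394436 -0.0134493   0.17887327]
0.19 [ 0.69421945 -0.01311044  0.21050511]
0.26 [ 0.69495321 -0.01222451  0.27964101]
```

Call:
step_arm:
  rows:
    - [[-0.009, -0.02, 0, 0], [-0.018, -0.038, 0, 0], [-0.02, -0.045, 0, 0], [-0.02, -0.045, 0, 0], [-0.02, -0.045, 0, 0], [-0.018, -0.038, 0, 0], [-0.01, -0.02, 0, 0], [0, 0, 0, -8]]

```text
t: 34.65
position: [0.4785, 0.1899, 0.3132]
eef_rot: [3.011, 0.807, -0.007]
ft_force: [0.2, 0.4, -0.6]
gripper_width: 0.0134
```

Call:
step_arm:
  rows:
    - [[0, 0, 0, -10], [0, 0, 0, -10], [0, 0, 0, -10], [0, 0, 0, -10], [0, 0, 0, -10], [0, 0, 0, -10], [0, 0, 0, -10], [0, 0, 0, -10]]

```text
t: 35.65
position: [0.4734, 0.1903, 0.3055]
eef_rot: [1.727, 2.612, -0.046]
ft_force: [0.6, 0.7, -0.0]
gripper_width: 0.013
```

Run:
```python
from h import *
goto([.479,.191,.335],27.3)
```

```text
pos [0.4734 0.1903 0.3055] yaw_y 23.02 t 35.65 w 0.013 F [ 0.6  0.7 -0. ] tilt [-0.0079 -0.0303 -0.9995] j [-1.58  0.06  1.15  1.67 -0.03  1.47 -0.02]
tool shift mm [ -2.3   4.9 -29.6]
turn about tool z deg -4.28 alt 175.72
```

Call:
step_arm:
  rows:
    - [[-0.002, 0.005, 0, -4.3], [0, 0, 0, 0], [0, 0, 0, 0], [0, 0, 0, 0]]

```text
t: 36.15
position: [0.4773, 0.19, 0.303]
eef_rot: [1.628, 2.678, -0.053]
ft_force: [-0.6, -0.4, -0.8]
gripper_width: 0.013
```

Run:
```python
from h import *
goto([.479,.191,.335],27.3)
snap("side","s10");snap("scene","c10")
crop("s10",120,60,280,250,3.1);crop("c10",220,60,380,250,3.1)
a=np.hstack([cv2.imread("pics/s10_c.png"),cv2.imread("pics/c10_c.png")]);cv2.imwrite("pics/t10.png",cv2.resize(a,None,fx=.8,fy=.8))
```

```text
pos [0.4773 0.19   0.303 ] yaw_y 27.4 t 36.15 w 0.013 F [-0.6 -0.4 -0.8] tilt [-0.0111 -0.0326 -0.9994] j [-1.55  0.08  1.15  1.66 -0.05  1.47  0.08]
tool shift mm [ -0.7   1.2 -32.1]
turn about tool z deg 0.1 alt -179.9
```

View pics/t10.png

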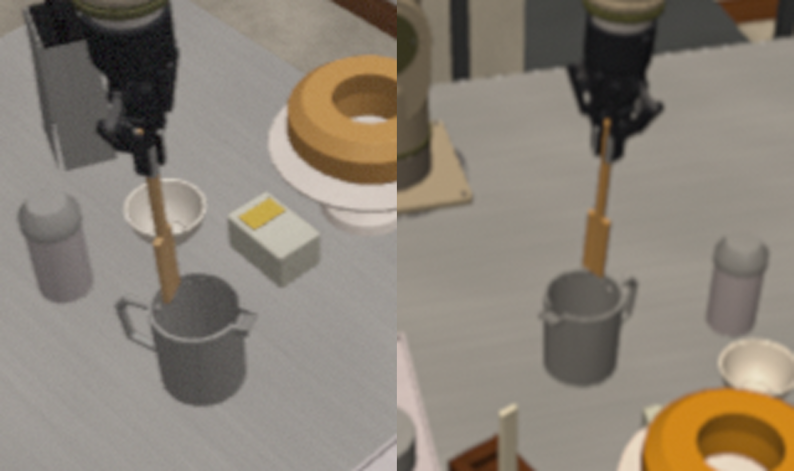

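```bash
cat >> h.py <<'E'
def paddle(ns,boxes,zr=(.02,.40)):
    """axis line from planes of image lines in 2 views; toe from lowest mask point"""
    nrm=[];pts=[];toes=[]
    for n,b in zip(ns,boxes):
        p,d,K,T=load(n);h=cv2.cvtColor(p,cv2.COLOR_RGB2HSV)
        m=np.zeros(d.shape,np.uint8);x0,y0,x1,y1=b
        s=(h[...,0]>8)&(h[...,0]<24)&(h[...,1]>95)&(h[...,2]>60)
        m[y0:y1,x0:x1]=s[y0:y1,x0:x1]
        k,l,st,c=cv2.connectedComponentsWithStats(m)
        v,u=np.nonzero(m);
        L=cv2.fitLine(np.stack([u,v],1).astype(np.float32),cv2.DIST_HUBER,0,.01,.01).ravel()
        t=(np.stack([u,v],1)-L[2:])@L[:2]
        e=[L[2:]+L[:2]*q for q in(t.min(),t.max())];e.sort(key=lambda a:a[1])
        print(n,m.sum(),"ends",e[0].round(1),e[1].round(1))
        o,d1=ray(K,T,*e[0]);_,d2=ray(K,T,*e[1]);nn=np.cross(d1,d2);nrm.append(nn/np.linalg.norm(nn));pts.append(o);toes.append((o,d2,d1))
    D=np.cross(nrm[0],nrm[1]);D/=np.linalg.norm(D);D*=np.sign(D[2])
    P=np.linalg.lstsq(np.stack([nrm[0],nrm[1],D]),np.array([nrm[0]@pts[0],nrm[1]@pts[1],D@np.array([.49,.17,.2])]),rcond=None)[0]
    for o,d2,d1 in toes:
        for nm,dd in(("low",d2),("top",d1)):
            q,g=tri((P,D),(o,dd));print(" ",nm,q.round(4),"gap",round(g,4))
    print("dir",D.round(4));return P,D
E
python3 - <<'E'
from h import *
P,D=paddle(["s10","c10"],[(150,90,190,185),(285,100,320,175)])
J=np.array([.4915,.166]);ux=np.array([.4586,-.8886]);uy=np.array([.8886,.4586])
print("tilt jug x,y deg",np.degrees(D[:2]@ux),np.degrees(D[:2]@uy))
E
```

```text
s10 239 ends [178.7 111.6] [188.5 180.8]
c10 321 ends [304.4 107. ] [299.  170.8]
  low [0.4707 0.1847 0.1261] gap 0.0
  top [0.474  0.187  0.3549] gap 0.0
  low [0.4707 0.1846 0.1248] gap 0.0
  top [0.474  0.187  0.3549] gap 0.0
dir [0.0143 0.0101 0.9998]
tilt jug x,y deg -0.13588248706481101 0.9941759270597188
```

Call:
step_arm:
  rows:
    - [[0.002, 0.007, 0, 0], [0.001, 0.001, 0.025, 0], [0.001, 0.001, 0.025, 0], [0, 0, 0, 0]]

```text
t: 36.75
position: [0.4841, 0.1981, 0.2519]
eef_rot: [1.626, 2.678, -0.05]
ft_force: [0.5, 0.2, 0.6]
gripper_width: 0.0132
```

Run:
```python
from h import *
goto([.4826,.195,.18],27.3)
```

```text
pos [0.4841 0.1981 0.2519] yaw_y 27.46 t 36.75 w 0.0132 F [0.5 0.2 0.6] tilt [-0.0098 -0.0314 -0.9995] j [-1.5   0.17  1.14  1.72 -0.14  1.37  0.14]
tool shift mm [-0.4 -1.1 72. ]
turn about tool z deg 0.16 alt -179.84
```

Run:
```python
from h import *
snap("side","s11");snap("scene","c11")
crop("s11",120,60,280,250,3.1);crop("c11",220,60,380,250,3.1)
a=np.hstack([cv2.imread("pics/s11_c.png"),cv2.imread("pics/c11_c.png")]);cv2.imwrite("pics/t11.png",cv2.resize(a,None,fx=.8,fy=.8))
P,D=paddle(["s11","c11"],[(150,90,200,200),(285,100,320,190)])
J=np.array([.4915,.166]);ux=np.array([.4586,-.8886]);uy=np.array([.8886,.4586])
print("tilt jug x,y deg",np.degrees(D[:2]@ux),np.degrees(D[:2]@uy))
for z in(.08,.19,.27):
    q=(P+D*(z-P[2])/D[2])[:2]-J;print(z,q@ux,q@uy)
```

```text
s11 232 ends [181.  125.7] [190.7 189.7]
c11 316 ends [306.9 123. ] [301.6 183.9]
  low [0.4792 0.1932 0.0764] gap 0.0
  top [0.4802 0.1954 0.3036] gap 0.0
  low [0.4792 0.1932 0.0769] gap 0.0
  top [0.4802 0.1954 0.3047] gap 0.0
dir [0.0045 0.0098 0.9999]
tilt jug x,y deg -0.38007987622168377 0.48367840826825825
0.08 -0.029825851856407907 0.001581179779178857
0.19 -0.03055559489783378 0.0025098291889566744
0.27 -0.031086317109779864 0.0031852105778860124
```

View pics/t11.png

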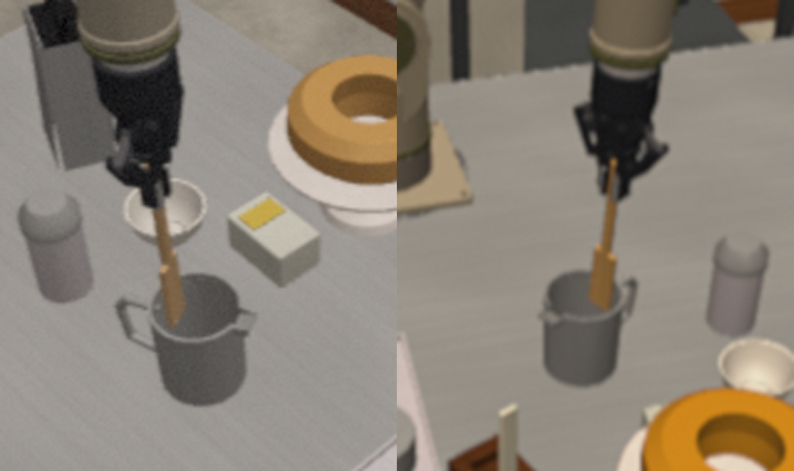

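Call:
step_arm:
  rows:
    - [[0.0004, 0.0005, 0.025, 0], [0.0004, 0.0005, 0.025, 0], [0.0002, 0.0002, 0.012, 0], [0, 0, 0, 0]]

```text
t: 37.35
position: [0.488, 0.1994, 0.1947]
eef_rot: [1.624, 2.676, -0.037]
ft_force: [-0.5, -0.2, -0.5]
gripper_width: 0.0131
```

Run:
```python
from h import *
goto([.4841,.1975,.176],27.3)
```

```text
pos [0.488  0.1994 0.1947] yaw_y 27.49 t 37.35 w 0.0131 F [-0.5 -0.2 -0.5] tilt [-0.0023 -0.0261 -0.9997] j [-1.45  0.25  1.11  1.8  -0.21  1.25  0.2 ]
tool shift mm [ 0.5 -4.1 18.7]
turn about tool z deg 0.19 alt -179.81
```

Call:
step_arm:
  rows:
    - [[0, -0.004, 0.008, 0], [0, 0, 0.006, 0], [0, 0, 0, 0]]

```text
t: 37.72
position: [0.485, 0.1976, 0.1817]
eef_rot: [1.623, 2.675, -0.033]
ft_force: [-0.7, -0.7, -0.6]
gripper_width: 0.0133
```

Run:
```python
from h import *
goto([.4841,.1975,.174],27.3)
```

```text
pos [0.485  0.1976 0.1817] yaw_y 27.5 t 37.73 w 0.0133 F [-0.7 -0.7 -0.6] tilt [-5.000e-04 -2.420e-02 -9.997e-01] j [-1.45  0.25  1.11  1.83 -0.21  1.22  0.21]
tool shift mm [ 0.5 -0.8  7.7]
turn about tool z deg 0.2 alt -179.8
```

Call:
step_arm:
  rows:
    - [[0, 0, 0.004, 0], [0, 0, 0.003, 0]]
  force: 20

```text
t: 37.98
position: [0.4853, 0.1976, 0.1748]
eef_rot: [1.623, 2.675, -0.031]
ft_force: [-0.1, -0.1, -1.2]
gripper_width: 0.0132
```

Call:
step_arm:
  rows:
    - [[0, 0, 0.002, 0], [0, 0, 0.001, 0]]

```text
t: 38.22
position: [0.4861, 0.1977, 0.1726]
eef_rot: [1.623, 2.675, -0.029]
ft_force: [-1.8, -0.5, 18.3]
gripper_width: 0.0133
```

Run:
```python
from h import *
goto([.4841,.1975,.174],27.3)
```

```text
pos [0.4861 0.1977 0.1726] yaw_y 27.5 t 38.23 w 0.0133 F [-1.8 -0.5 18.3] tilt [ 0.0014 -0.0228 -0.9997] j [-1.44  0.26  1.1   1.84 -0.23  1.2   0.22]
tool shift mm [ 0.7 -1.9 -1.4]
turn about tool z deg 0.2 alt -179.8
```

Call:
step_arm:
  rows:
    - [[-0.008, 0, 0, 0], [-0.01, 0, 0.0005, 0], [-0.01, 0, 0.0015, 0]]

```text
t: 38.6
position: [0.5001, 0.173, 0.1722]
eef_rot: [1.621, 2.676, -0.026]
ft_force: [-3.2, -0.1, 9.2]
gripper_width: 0.0132
```

Run:
```python
from h import *
goto([.4841,.1975,.174],27.3)
snap("side","s12");snap("scene","c12")
crop("s12",120,60,280,250,3.1);crop("c12",220,60,380,250,3.1)
a=np.hstack([cv2.imread("pics/s12_c.png"),cv2.imread("pics/c12_c.png")]);cv2.imwrite("pics/t12.png",cv2.resize(a,None,fx=.8,fy=.8))
P,D=paddle(["s12","c12"],[(150,90,200,220),(285,100,320,210)])
J=np.array([.4915,.166]);ux=np.array([.4586,-.8886]);uy=np.array([.8886,.4586])
print("tilt jug x,y deg",np.degrees(D[:2]@ux),np.degrees(D[:2]@uy))
for z in(.01,.08,.19):
    q=(P+D*(z-P[2])/D[2])[:2]-J;print(z,q@ux,q@uy)
```

```text
pos [0.5001 0.173  0.1722] yaw_y 27.59 t 38.6 w 0.0132 F [-3.2 -0.1  9.2] tilt [ 0.0024 -0.0211 -0.9998] j [-1.38  0.28  1.1   1.83 -0.24  1.2   0.28]
tool shift mm [29.1 -2.9 -2.4]
turn about tool z deg 0.29 alt -179.71
s12 85 ends [197.9 170. ] [198. 195.]
c12 137 ends [296.6 110.9] [297.3 187. ]
  low [0.489  0.1769 0.0598] gap 0.0
  top [0.4937 0.1695 0.1613] gap 0.0
  low [0.4898 0.1757 0.0764] gap 0.0
  top [0.5033 0.1546 0.3649] gap 0.0
dir [ 0.0465 -0.0728  0.9963]
tilt jug x,y deg 4.928437253082651 0.45444361611537404
0.01 -0.015117954297329837 0.0023861948325371893
0.08 -0.009074139150394614 0.002943485728102131
0.19 0.00042328465193215795 0.0038192285639898917
```

View pics/t12.png

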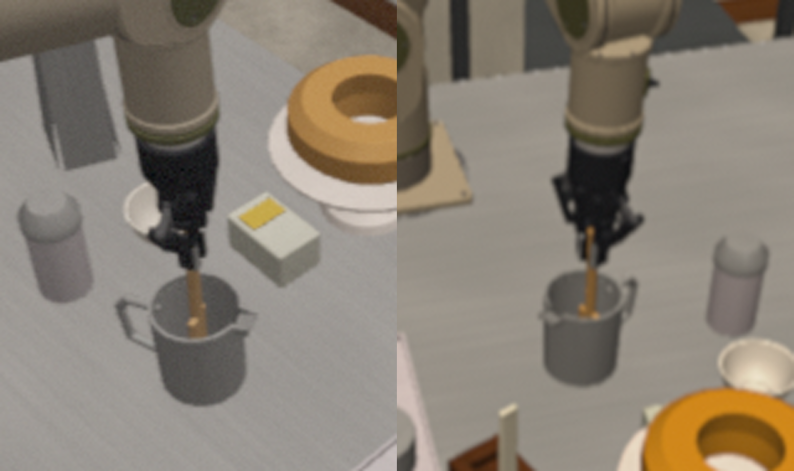

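Call:
step_arm:
  rows:
    - [[-0.009, -0.0005, 0.002, 0], [-0.009, -0.0005, 0.003, 0], [-0.009, -0.0005, 0.003, 0]]

```text
t: 39.08
position: [0.5142, 0.1452, 0.1673]
eef_rot: [1.624, 2.672, -0.021]
ft_force: [-0.9, -0.7, 7.0]
gripper_width: 0.0129
```

Run:
```python
from h import *
goto([.4841,.1975,.174],27.3)
J=np.array([.4915,.166]);ux=np.array([.4586,-.8886]);uy=np.array([.8886,.4586])
from rig import *
q=get_obs()["position"][:2]-J;print("tcp jug",q@ux,q@uy)
snap("side","s13");snap("scene","c13")
crop("s13",120,60,280,250,3.1);crop("c13",220,60,380,250,3.1)
a=np.hstack([cv2.imread("pics/s13_c.png"),cv2.imread("pics/c13_c.png")]);cv2.imwrite("pics/t13.png",cv2.resize(a,None,fx=.8,fy=.8))
```

```text
pos [0.5142 0.1452 0.1673] yaw_y 27.42 t 39.08 w 0.0129 F [-0.9 -0.7  7. ] tilt [ 0.0055 -0.0194 -0.9998] j [-1.31  0.3   1.1   1.83 -0.26  1.19  0.35]
tool shift mm [60.1 -2.7 -7.9]
turn about tool z deg 0.12 alt -179.88
tcp jug 0.028872306706193087 0.010684791918906433
```

View pics/t13.png

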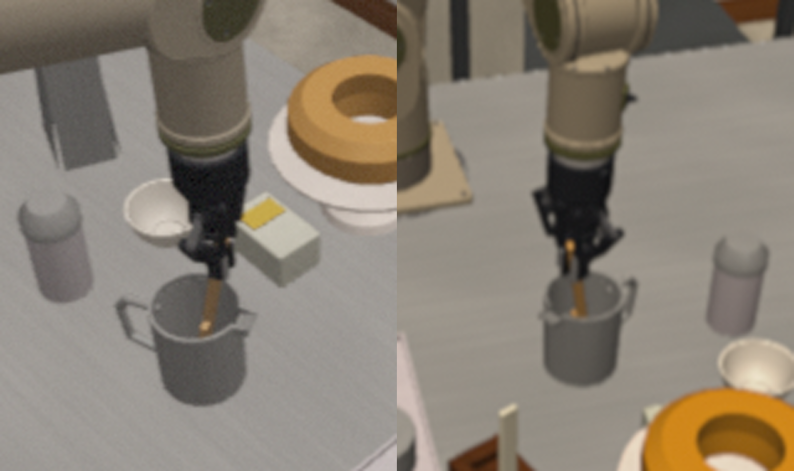

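Call:
step_arm:
  rows:
    - [[-0.009, -0.001, 0.003, 0], [-0.009, -0.001, 0.0035, 0], [-0.009, -0.001, 0.004, 0]]

```text
t: 39.55
position: [0.5261, 0.117, 0.1583]
eef_rot: [1.627, 2.669, -0.018]
ft_force: [1.2, 0.9, 3.8]
gripper_width: 0.0128
```

```bash
cat > v.py <<'E'
import sys
from h import *
k=sys.argv[1]
goto(None,27.3)
J=np.array([.4915,.166]);ux=np.array([.4586,-.8886]);uy=np.array([.8886,.4586])
from rig import *
q=get_obs()["position"][:2]-J;print("tcp jug",q@ux,q@uy)
snap("side","s"+k);snap("scene","c"+k)
crop("s"+k,120,60,280,250,3.1);crop("c"+k,220,60,380,250,3.1)
a=np.hstack([cv2.imread(f"pics/s{k}_c.png"),cv2.imread(f"pics/c{k}_c.png")]);cv2.imwrite(f"pics/t{k}.png",cv2.resize(a,None,fx=.8,fy=.8))
E
python3 v.py 14
```

```text
pos [0.5261 0.117  0.1583] yaw_y 27.28 t 39.55 w 0.0128 F [1.2 0.9 3.8] tilt [ 0.0077 -0.0183 -0.9998] j [-1.23  0.32  1.09  1.83 -0.29  1.17  0.43]
turn about tool z deg -0.02 alt 179.98
tcp jug 0.05940641905218387 0.008224697153067116
```

View pics/t14.png

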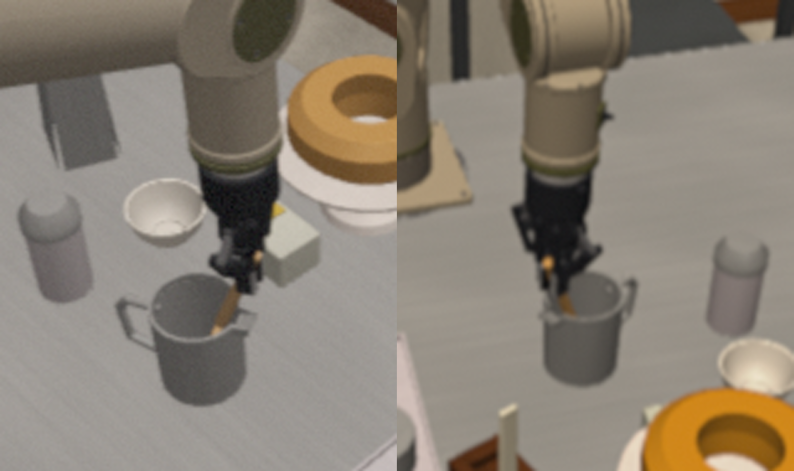

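Call:
step_arm:
  rows:
    - [[-0.008, -0.0005, 0.004, 0], [-0.008, -0.0005, 0.0045, 0]]

```text
t: 39.9
position: [0.5327, 0.1021, 0.1502]
eef_rot: [1.628, 2.669, -0.018]
ft_force: [-2.7, 2.1, 4.6]
gripper_width: 0.013
```

```bash
python3 v.py 15
```

```text
pos [0.5327 0.1021 0.1502] yaw_y 27.24 t 39.9 w 0.013 F [-2.7  2.1  4.6] tilt [ 0.0073 -0.0177 -0.9998] j [-1.18  0.34  1.08  1.83 -0.31  1.16  0.47]
turn about tool z deg -0.06 alt 179.94
tcp jug 0.07566042102770437 0.0072706505527477
```

View pics/t15.png

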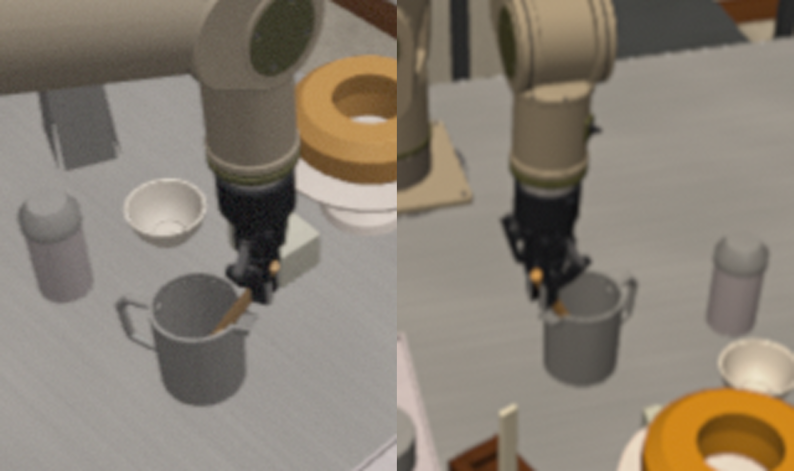

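Call:
step_arm:
  rows:
    - [[0, 0, 0, 0], [0, 0, 0, 0], [0, 0, 0, 0]]
  jaw: -0.3

```text
t: 40.38
position: [0.5322, 0.1018, 0.1495]
eef_rot: [1.628, 2.668, -0.021]
ft_force: [1.0, -0.9, -0.4]
gripper_width: 0.0298
```

```bash
python3 v.py 16
```

```text
pos [0.5322 0.1018 0.1495] yaw_y 27.22 t 40.38 w 0.0298 F [ 1.  -0.9 -0.4] tilt [ 0.0067 -0.0197 -0.9998] j [-1.19  0.35  1.08  1.83 -0.31  1.16  0.47]
turn about tool z deg -0.08 alt 179.92
tcp jug 0.07573792162478908 0.006681425680272013
```

View pics/t16.png

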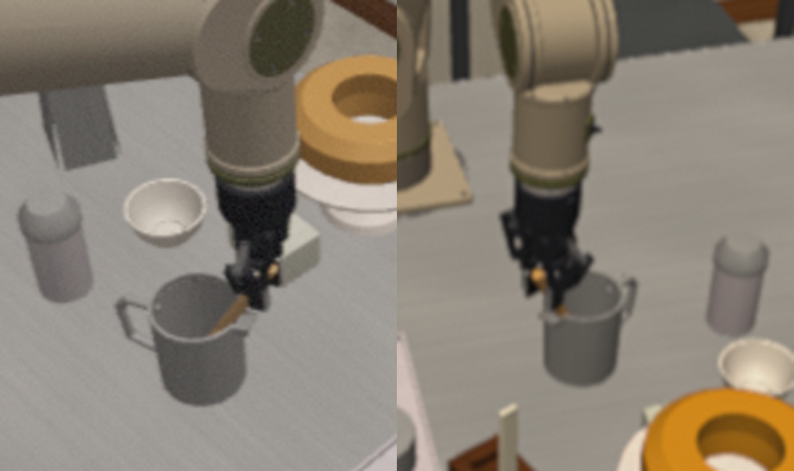

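Call:
step_arm:
  rows:
    - [[0, 0, 0, 0], [0, 0, -0.008, 0], [0, 0, -0.015, 0], [0, 0, -0.03, 0], [0, 0, -0.04, 0], [0, 0, -0.05, 0], [0, 0, -0.05, 0]]
  jaw: 0.1

```text
t: 41.35
position: [0.5296, 0.1044, 0.3502]
eef_rot: [1.632, 2.667, -0.024]
ft_force: [0.5, -0.3, -0.1]
gripper_width: 0.0469
```

```bash
python3 v.py 17
```

```text
pos [0.5296 0.1044 0.3502] yaw_y 27.08 t 41.35 w 0.0469 F [ 0.5 -0.3 -0.1] tilt [ 0.0044 -0.0208 -0.9998] j [-1.33  0.17  1.19  1.53 -0.14  1.55  0.34]
turn about tool z deg -0.22 alt 179.78
tcp jug 0.07222741736057306 0.005556242333272252
```

View pics/t17.png

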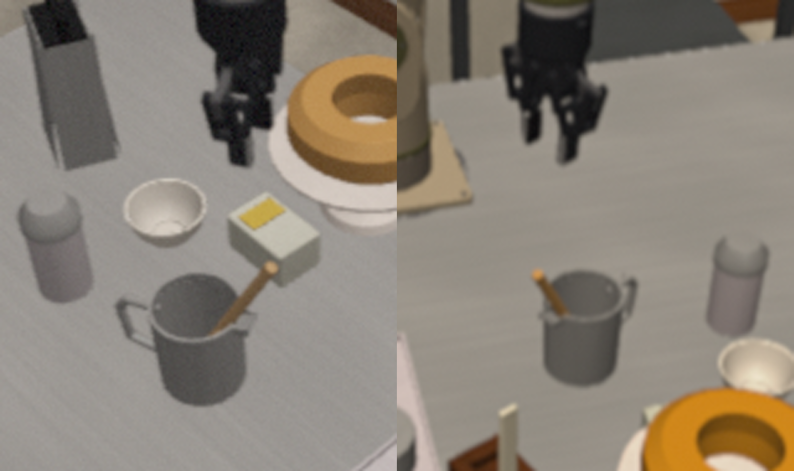

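Run:
```python
from h import *
p,d,K,T=snap("wrist","w6");C=cloud(d,K,T)
crop("w6",160,90,360,250,3.8)
J=np.array([.4915,.166]);ux=np.array([.4586,-.8886]);uy=np.array([.8886,.4586])
h=cv2.cvtColor(p,cv2.COLOR_RGB2HSV)
m=(h[...,0]>8)&(h[...,0]<24)&(h[...,1]>95)&(h[...,2]>50)&(d>0)&(np.hypot(C[...,0]-.5,C[...,1]-.15)<.14)&(C[...,2]>.02)
Q=C[m];a=(Q[:,:2]-J)@ux;b=(Q[:,:2]-J)@uy
for z in np.arange(.03,.21,.015):
    s=(Q[:,2]>z)&(Q[:,2]<z+.015)
    if s.sum()>3: print(round(z,3),s.sum(),"x",a[s].mean().round(4),"y",b[s].mean().round(4))
m=(d>0)&(C[...,2]>.110)&(C[...,2]<.119)&(np.hypot(C[...,0]-.489,C[...,1]-.167)<.06)&(h[...,1]<60)
from scipy.optimize import least_squares
q=C[m][:,:2];f=lambda x:np.hypot(q[:,0]-x[0],q[:,1]-x[1])-x[2]
print(least_squares(f,[.489,.167,.048],loss="soft_l1",f_scale=.002).x)
```

```text
0.03 107 x -0.0026 y 0.003
0.045 120 x 0.0051 y 0.0037
0.06 132 x 0.013 y 0.0029
0.075 154 x 0.0216 y 0.0036
0.09 60 x 0.0272 y 0.0035
0.105 71 x 0.0348 y 0.0044
0.12 70 x 0.0424 y 0.0041
0.135 83 x 0.0508 y 0.0045
0.15 77 x 0.0584 y 0.0046
0.165 98 x 0.0661 y 0.0046
0.18 122 x 0.0757 y 0.0047
0.195 103 x 0.0828 y 0.0052
[0.49073723 0.16656029 0.04803035]
```

View pics/w6_c.png

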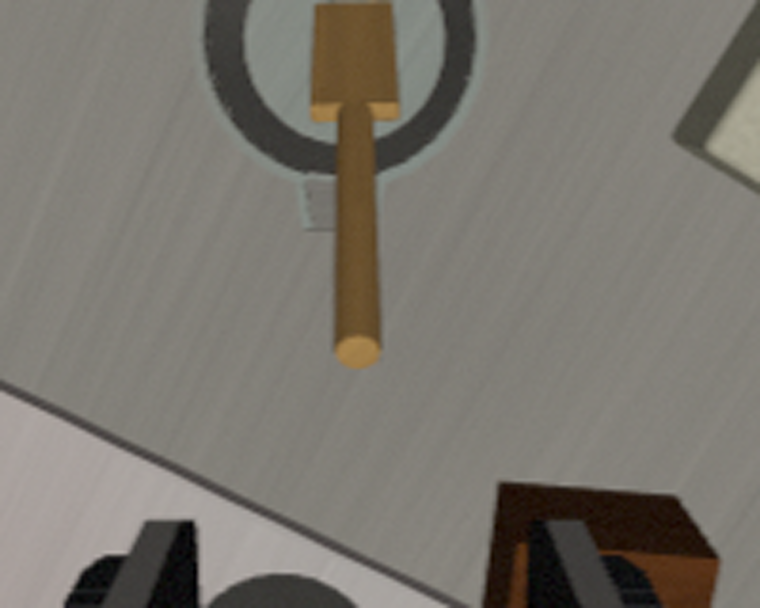

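Call:
step_arm:
  rows:
    - [[0, 0, -0.02, 0], [0.04, 0, 0, 0], [0.04, 0, 0, 0], [0.04, 0, 0, 0], [0, 0, 0, 0], [0, 0, 0, 0]]

```text
t: 42.25
position: [0.4735, 0.2117, 0.3672]
eef_rot: [1.638, 2.663, -0.024]
ft_force: [0.1, -1.3, 0.2]
gripper_width: 0.0471
```

Run:
```python
from h import *
goto(None)
p,d,K,T=snap("wrist","w7");C=cloud(d,K,T)
crop("w7",150,150,350,310,3.8)
J=np.array([.4907,.1665]);ux=np.array([.4586,-.8886]);uy=np.array([.8886,.4586])
h=cv2.cvtColor(p,cv2.COLOR_RGB2HSV)
m=(h[...,0]>8)&(h[...,0]<24)&(h[...,1]>95)&(h[...,2]>50)&(d>0)&(np.hypot(C[...,0]-.5,C[...,1]-.15)<.14)&(C[...,2]>.02)
Q=C[m];a=(Q[:,:2]-J)@ux;b=(Q[:,:2]-J)@uy
for z in (.045,.105,.12,.165,.195):
    s=(Q[:,2]>z)&(Q[:,2]<z+.015)
    if s.sum()>3: print(round(z,3),s.sum(),"x",a[s].mean().round(4),"y",b[s].mean().round(4))
rr=np.hypot(C[...,0]-J[0],C[...,1]-J[1])
sp=(d>0)&(rr>.051)&(rr<.067)&(C[...,2]>.09)&(C[...,2]<.118)&(h[...,1]<70)&(((C[...,:2]-J)@ux)>.03)
q=C[sp];print("spout y range",sp.sum(),((q[:,:2]-J)@uy).min(),((q[:,:2]-J)@uy).max(),q[:,2].mean())
snap("side","s18");snap("scene","c18");crop("c18",80,130,400,300,2.4);crop("s18",120,90,420,370,2)
```

```text
pos [0.4735 0.2117 0.3672] yaw_y 26.82 t 42.25 w 0.0471 F [ 0.1 -1.3  0.2] tilt [ 0.0045 -0.021  -0.9998] j [-1.59  0.05  1.13  1.54 -0.03  1.58  0.01]
0.045 135 x 0.0054 y 0.0036
0.105 74 x 0.0356 y 0.0048
0.12 74 x 0.0432 y 0.0043
0.165 99 x 0.0673 y 0.0048
0.195 74 x 0.0825 y 0.0054
spout y range 85 -0.015023699157319556 0.013987938499232999 0.11110304846592368
```

View pics/w7_c.png

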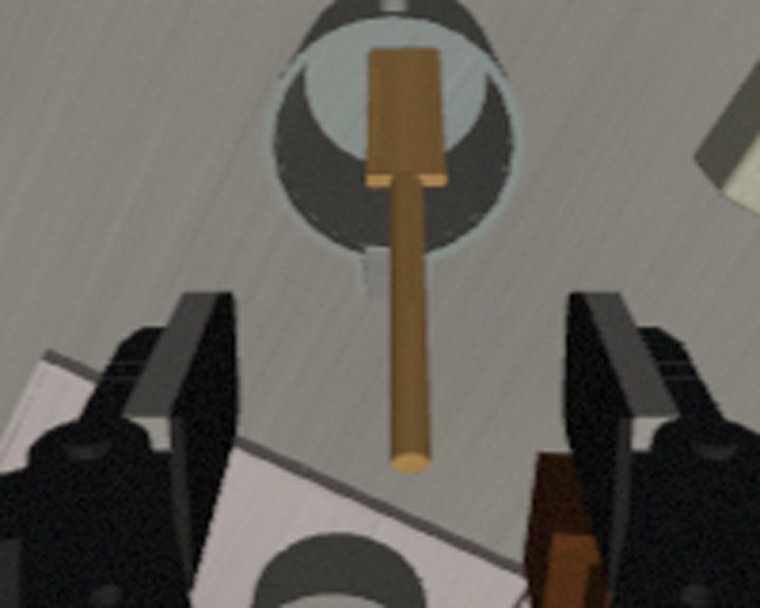

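View pics/c18_c.png

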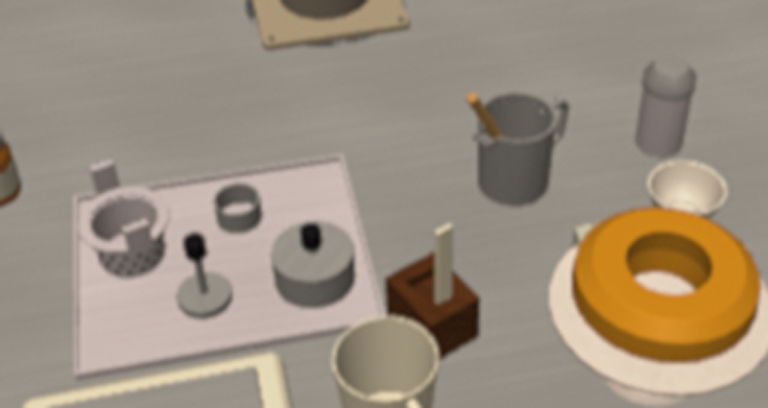

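View pics/s18_c.png

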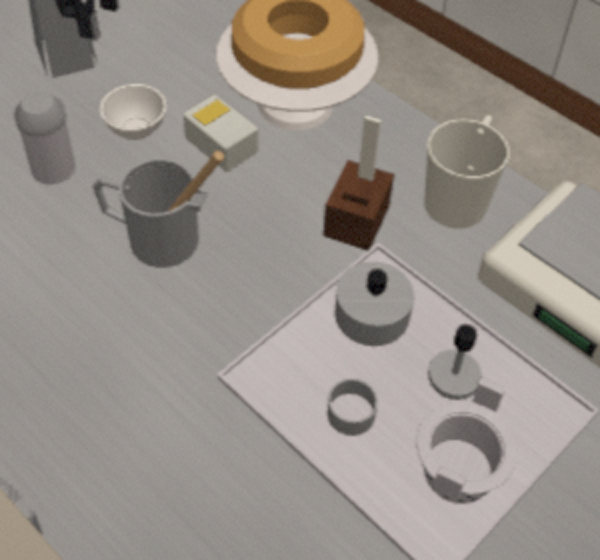

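Run:
```python
from rig import *
print(job_done()); print(get_obs()["t"])
```

```text
the job is handed in; nothing more can be done
None
the job is handed in; nothing more can be done
```

I took the strainer apart as asked and handed the job in at about 42 s. The lid, the press and the basket were each set down upright on the tray before the next was lifted. I then drew the paddle from its block and leaned it in the jug's pouring lip by pivoting it in a light grip with its blade on the jug floor.

The last pictures, about 2 s after I let go of the paddle, showed:
- **Tray:** all three parts stand upright and clear of each other. The ring is still in its place.
- **Paddle:** it leans about 27° and lies inside the lip, touching down about where the lip's floor should be. It had not moved between two looks almost a second apart.
- **Jug:** its fitted centre is within about 1 mm of where it was, which is as fine as the cameras measure.
- **Bystanders:** the shaker, the butter and the bowl look unmoved in the pictures; I did not measure them again.

Three things were less than ideal:
- **Paddle off centre:** the handle sits 4–5 mm to one side of the lip's middle, close to the edge of the gap.
- **Blade not at the wall:** it slid about 15 mm along the floor as it pivoted, so friction holds it rather than the jug's back wall.
- **Press touchdown:** the gripper was tilted 1–2° at times, so the press touched down slightly tilted. The wrist force rose to about 34 N for a moment before I backed off and released it.

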